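Close the cereal container critter-proof

ROBOT

A 6-joint arm with a two-finger parallel gripper is mounted at the origin on the work surface. World frame = base frame: x ahead of the robot, y to its left, z up, the work surface at z = 0. Lengths are in mm, angles in degrees, forces in N, time in s.
With the tool pointing down it reaches from about 425 to 1125 mm from the base axis. Payload 14.9 kg.
Tool frame: the origin (TCP) lies at the very end of the fingers, on their centre line; the grasp point (between the pads) lies 19 mm behind it; z points along the fingers, y is the direction in which the jaws open and shut (so a half turn about z gives the same grasp; the last joint's range is limited). The gripper opens to 91 mm and grips with 3 to 60 N. Pads are 32 mm wide; open, the fingers measure 118 mm over their backs; the gripper's body (76 mm by 178 mm) begins 60 mm behind the grasp point.
Start: joints at [-70.548, 21.709, 99.362, -0, 58.929, -1.908], TCP at [254.954, -651.933, 213.932] pointing down, gripper open.
Joint ranges: [-158.91, 158.91], [-42.39, 125.64], [0.06, 152.35], [-60.88, 240.88], [17.5, 164.5], [-176.32, 176.32]. Speed limits (degrees/s): [108.29, 108.29, 136.94, 180, 180, 180].

INTERFACE

Orientations are given as a 3x3 rotation matrix whose columns are the frame's x, y, z axes.
In Python, from bench import readout, optics, ticket gives the robot as it stands.
- The arm moves only by the tool move_arm, never from a script. Its argument "motion" is one flat list of numbers, 5 for each row, row after row: the shift along the tool's x, y, z in m, then the turn about the tool's z in rad, then the gripper command: -1 is fully open, 1 is shut, values between are in proportion. In form: [x, y, z, turn, fingers, x, y, z, turn, fingers, ...]. A call has 1 to 8 rows; each row is the pose to reach, as a shift and turn from the pose commanded when the call began, along the tool's axes at that moment; what a row does not reach only later rows make up. A row lasts 1/10 s, in which the tool goes at most 50 mm and 8.59 degrees, less where a joint would pass 70% of its speed; a pose out of reach is approached as far as the arm can. A call with a gripper value outside its range is refused whole. The fingers move at their own pace and stop on an object; the grip force is fixed at half the most. Time passes only in rows, so rows that repeat a pose let the fingers close. It gives the time, the measured TCP pose, the force and the opening at its end, in the units of the state.
- readout.get_obs(): the state, without advancing time (a new reading comes with each control period).
- optics.capture(name): name is "scene" or "top"; returns (picture, depth): 384x512x3 uint8, red, green, blue; 384x512 float32, mm along the optical axis (not along the pixel's ray), 0 where there is no reading.
- optics.get_calibration(name): a dict with "camera_matrix" (3x3 intrinsics, pixels), "D" ([k1, k2, p1, p2, k3] as OpenCV has them; the pictures are not rectified), "world_to_cam" (4x4, takes a point from world to camera coordinates). Camera axes: x right, y down, z forward; pixel columns grow to the right and rows downward; lengths in mm; the calibration is good to about 2 mm. A picture is of the moment at which its call begins. get_calibration takes no time and is no camera call.
- ticket.finish_job(): hands the job in, once; it reports no verdict.
The state is a dict: "time": time; "qpos": joint angles; "qd": joint speeds; "joint_efforts": joint torques, N m; "tcp_pos": TCP position; "eef_rot": TCP orientation; "wrist_force": force on the tool from outside, world axes, zero at the start; "ft_torque": the same for the moment, N m; "grip_width": finger opening in mm.
Only numpy, scipy, OpenCV 4.12 (cv2) and the standard library are available. Lean on these libraries where they do the work, as an engineer would, in place of code of your own. Each camera call takes 0.05 s, during which the arm holds its last target.

TASK

Close the grey cereal container so that mice cannot get in: push its lid down against the orange gasket until the black clip snaps over it and holds, and only then swing the wire bail up from the front and over until it snaps behind the two black hooks on the lid. Let go of everything, and leave the other things on the shelf where they are.

Things in the scene. Friction and masses are not known exactly. Their poses are not given: they have to be found in the camera images.
- container: Grey tub, fixed, 160 mm deep (its x), 220 mm wide (its y), 115 mm high. Origin: centre of its underside. Its front, with clip and bail, faces its own -x; z up; the front is turned to the robot's right. A light grey lid (165 x 216 x 10 mm) covers its mouth; shut, the lid's top face is 130 mm up and its front edge is at x = -87 mm.
- clip (a joint): Give of the black spring clip at the tub's front, in m (0 at rest, 0.011 most). Its two teeth stand before the lid's front edge at tub y = -71 and +71 mm, each 18 mm wide, x -112 to -90 mm, top 153 mm up; 124 mm between them is clear. The lid pushed down moves them to -x by itself; they snap back to 0 over two lips of the lid.
- lid (a joint): Lid angle in rad about lid_hinge: 0 shut with the clip caught, grows as the front rises; starts 0.16 to 0.30 and stays where left (hinge friction 0.25 N m). Below about 0.13 clip and then gasket resist, 10 to 15 N at the pad. Push down to about -0.01 (hard stop -0.024, 3 mm lower at the pad); let go, the clip holds it near 0. Not caught, it springs back up to 0.02 or more.
- press_pad (a point): Centre of the flat orange patch (36 mm in x, 60 mm in y) on the lid's top face, the place to push; 135 mm in front of the hinge axis and 10 mm above it (lid frame). Its z is the lid's normal (up when shut).
- lid_hinge (a point): Middle of the lid's hinge axis (axis along the tub's y), at the rear rim of the tub, 120 mm above the shelf.
- bail (a joint): Bail angle in rad about bail_pivot: 0 folded to the front (20 degrees below level), 1.92 upright, 2.23 stop. Starts 0 to 0.35, stays where left (friction 0.06 N m). From about 1.94 to 2.10 its wire must be pushed over the two sprung hooks on the lid (2 to 4 N at the disc), which then snap up in front of it; hooked, it reads 2.14 to 2.23.
- bail_disc (a point): Centre of the bail's orange thumb disc, 22 mm across, 14 mm thick, flat faces looking along tub +y and -y: fingers closing along y pinch it and it pivots between them. The bail's crossbar (7 mm wire, 234 mm wide) lies 24 mm nearer the pivot. In the tub's x, z the disc is at bail_pivot + 102 mm * (sin a, cos a), a = joint bail - 1.92; a > 0 leans over the lid.
- bail_pivot (a point): Middle of the bail's pivot axis (along the tub's y), 85 mm above the shelf, 70 mm in front of the tub's centre.
- hooks: The two black sprung hooks on the lid's top (origin: the lid's hinge axis). Posts 8 mm thick at tub y = -96 and +96 mm, 61 mm in front of the tub's centre when the lid is shut, tops 163 mm above the work surface; they give downward up to 8 mm in line with the posts.
- riser_edge (a point): Middle of the underside of the front edge of a fixed wire shelf (430 mm wide in y, 190 mm deep, 300 mm up) over the tub; axes near the tub's. It covers all behind this edge, so a gripper must come in under it from the tub's front, tilted some 35 to 45 degrees from vertical (fingers pointing down and to the tub's +x). Two jars on its tub -y end reach 425 mm up.
- salt_shaker: Glass salt shaker with steel cap, 42 mm wide, 77 mm high, beside the tub; leave alone. Origin: centre of its underside.
- scoop: Small stainless steel scoop, 150 mm long, 28 mm high, lying on the other side of the tub; leave alone.
- honey_dipper: Wooden honey dipper lying down, 136 mm long, 28 mm thick; leave alone.
- silicone_lid: Orange silicone lid lying flat, 120 mm across, 16 mm high with its knob; leave alone.
- jam_jar: Jar with red cap, 66 mm wide, 90 mm high; leave alone.
- mug: Blue mug, 80 mm wide, 90 mm high; leave alone.

How it is judged (in metres and radians):
On the way, in this order (a step that is already met when the one before it is completed fails the run):
1. the lid is pushed down shut and the clip has snapped over it (value of joint lid below 0.02 rad and value of joint clip below 0.003 m), for 0.2 s.
2. with the lid still shut, the bail is swung over behind the hooks (all of step 1 and value of joint bail above 2.12 rad), for 0.2 s.
At the end, for the whole second after the job is handed in: The lid is shut (lid angle under 0.02 rad) and held by its clip (clip back within 3 mm of rest), and the bail is snapped behind the hooks on the lid (bail angle over 2.12 rad), at rest (all of step 2 and velocity of joint bail between -0.1 and 0.1 rad/s); the robot touches nothing.
It fails at once if the bail is raised over the lid (past 1.3 rad) before the lid is shut (value of joint lid above 0.035 rad and value of joint bail above 1.3 rad).
It fails at once if a bystander (salt shaker, scoop, honey dipper, silicone lid, jam jar, mug) is moved by more than 30 mm (distance of any of salt_shaker, scoop, honey_dipper, silicone_lid, jam_jar, mug from where it was at the start of the episode above 0.03 m).
It also fails if it takes over 67 s, if anything falls off the work surface, if the arm or the gripper's body presses on something with over 40 N, if the wrist force passes 120 N, or if a joint passes its speed limit or range.

## Working session

There is one attempt and no reset: what is moved stays moved. The work goes in short steps, Python scripts to look and compute and a tool call to move; the robot and the scene stay as the last step left them, time stands still between calls to the robot, and variables do not carry over. Pictures are saved under pics/ and viewed, and the job is handed in when it is done.

Besides the shell and the picture viewer there is one more tool, called in YAML: its name, and indented under it one key for each argument. move_arm: Moves the arm, as the interface text tells. Its arguments: {"type":"object","properties":{"motion":{"type":"array"}},"required":["motion"]}

```bash
ls; mkdir -p pics
python3 - <<'E'
from bench import readout, optics
import cv2, numpy as np
print(readout.get_obs())
for n in ("scene","top"):
    p,d=optics.capture(n); cv2.imwrite(f"pics/{n}0.png",p[:,:,::-1]); np.savez(f"{n}0.npz",p=p,d=d)
    c=optics.get_calibration(n); print(n,c)
E
```

```text
pics
{'time': 0.0, 'qpos': array([-7.05462845e+01,  2.17401376e+01,  9.93956862e+01, -1.13147038e-04,
        5.89266016e+01, -1.90736018e+00]), 'qd': array([ 0.00392083, -0.01161552, -0.06392932, -0.04055998,  0.0165422 ,
       -0.02524072]), 'joint_efforts': array([-5.00248134e-04, -7.63726401e+01, -4.34372735e+01,  6.50057523e-02,
        4.24426503e-02, -8.11357859e-05]), 'tcp_pos': array([ 254.84132838, -651.54237519,  213.26777715]), 'eef_rot': array([[ 9.31303118e-01,  3.64244932e-01, -3.64456946e-04],
       [ 3.64245112e-01, -9.31302552e-01,  1.02676428e-03],
       [ 3.45740007e-05, -1.08898044e-03, -9.99999406e-01]]), 'wrist_force': array([ 0.68838737, -0.7976815 , -0.20194322]), 'ft_torque': array([-0.02514642, -0.01291189, -0.02220879]), 'grip_width': 91.44113748300512}
scene {'camera_matrix': array([[368.43104469,   0.        , 253.767417  ],
       [  0.        , 368.43104469, 188.54779045],
       [  0.        ,   0.        ,   1.        ]]), 'D': array([-0.09848692,  0.        ,  0.        ,  0.        ,  0.        ]), 'world_to_cam': array([[-7.22498164e-01,  6.912
[... 219 characters left out ...]
03],
       [ 0.00000000e+00,  0.00000000e+00,  0.00000000e+00,
         1.00000000e+00]])}
top {'camera_matrix': array([[375.43386046,   0.        , 255.52535737],
       [  0.        , 375.43386046, 191.42224135],
       [  0.        ,   0.        ,   1.        ]]), 'D': array([0.03417335, 0.        , 0.        , 0.        , 0.        ]), 'world_to_cam': array([[-2.48442258e-02, -9.99685019e-01, -3.55360006e-03,
         6.02301304e+01],
       [-9.92711002e-01,  2.50899325e-02, -1.17878593e-01,
         5.86868772e+02],
       [ 1.17930623e-01,  5.99095508e-04, -9.93021656e-01,
         1.30152753e+03],
       [ 0.00000000e+00,  0.00000000e+00,  0.00000000e+00,
         1.00000000e+00]])}
```

View pics/scene0.png

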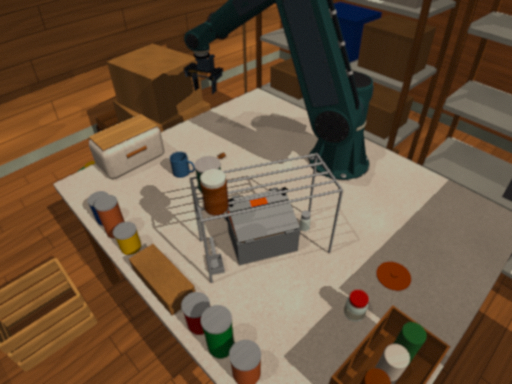

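View pics/top0.png

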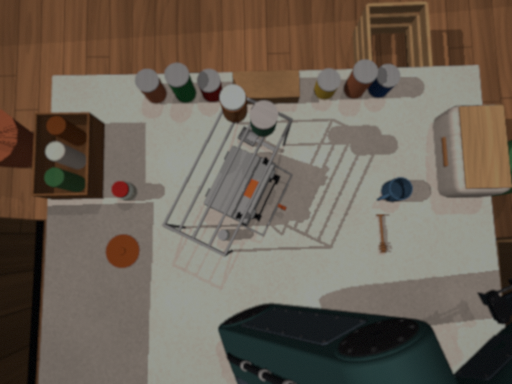

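The scene view shows the tub at about (262,225) under the wire shelf. In the top view the tub is at about (250,190), its front with clip and bail faces right and slightly down, and the bail disc is near (282,207). I'll enlarge these.

Run:
```python
import cv2, numpy as np
for n,(x0,y0,w,h) in {"scene":(160,130,200,150),"top":(150,85,200,150)}.items():
    p=np.load(n+"0.npz")["p"][:,:,::-1]
    c=p[y0:y0+h,x0:x0+w]
    c=cv2.convertScaleAbs(cv2.resize(c,None,fx=4,fy=4,interpolation=cv2.INTER_CUBIC),alpha=1.4)
    cv2.imwrite(f"pics/{n}0_crop.png",c)
```

```text
(no output)
```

View pics/scene0_crop.png

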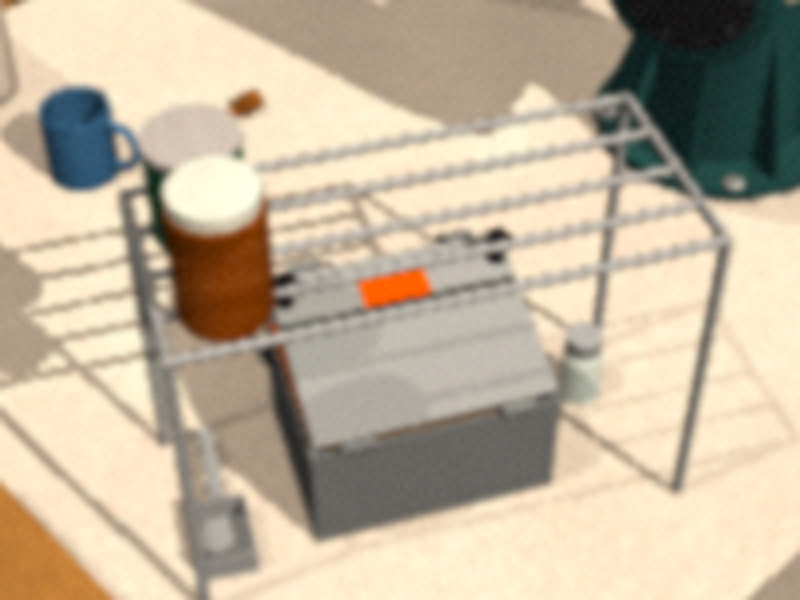

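View pics/top0_crop.png

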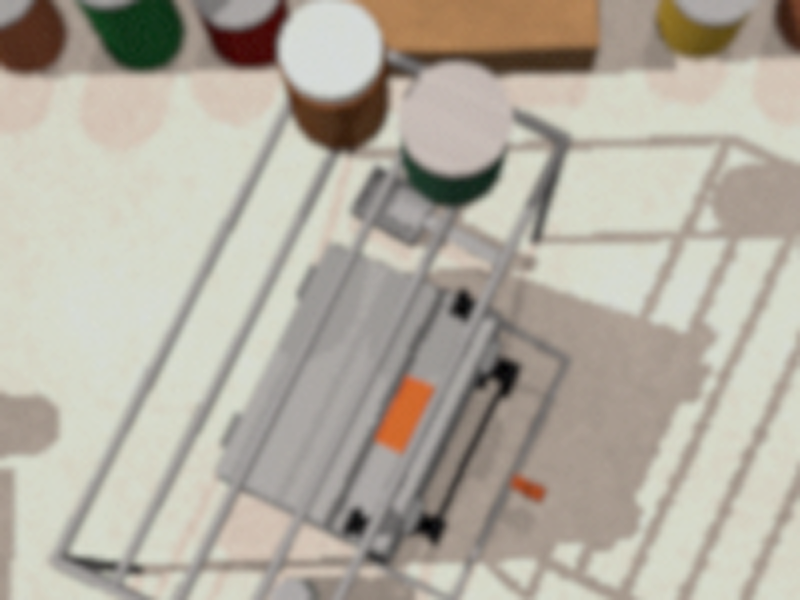

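```bash
cat > h.py <<'E'
import cv2, numpy as np
from bench import readout, optics
C={n:optics.get_calibration(n) for n in ("scene","top")}
def px2w(n,u,v,z):
    c=C[n]; q=cv2.undistortPoints(np.array([[[u,v]]],float),c["camera_matrix"],c["D"])[0,0]
    T=c["world_to_cam"]; R,t=T[:3,:3],T[:3,3]
    return R.T@(np.array([q[0]*z,q[1]*z,z])-t)
def cloud(n,d):
    c=C[n]; vv,uu=np.mgrid[0:384,0:512]
    q=cv2.undistortPoints(np.stack([uu,vv],-1).reshape(-1,1,2).astype(float),c["camera_matrix"],c["D"])[:,0]
    z=d.reshape(-1,1).astype(float); P=np.hstack([q*z,z]); T=c["world_to_cam"]
    return ((P-T[:3,3])@T[:3,:3]).reshape(384,512,3)
def proj(n,P):
    c=C[n]; T=c["world_to_cam"]; rv=cv2.Rodrigues(T[:3,:3])[0]
    return cv2.projectPoints(np.atleast_2d(P).astype(float),rv,T[:3,3],c["camera_matrix"],c["D"])[0][:,0]
E
python3 - <<'E'
from h import *
np.set_printoptions(precision=1,suppress=True)
for n in ("top","scene"):
    z=np.load(n+"0.npz"); W=cloud(n,z["d"]); p=z["p"].astype(int)
    m=(p[...,0]>150)&(p[...,1]<110)&(p[...,2]<70)&(z["d"]>0)
    k,l,s,c=cv2.connectedComponentsWithStats(m.astype(np.uint8))
    for i in range(1,k):
        if s[i,4]>=6 :
            X=W[l==i]; print(n,c[i],s[i,4],np.median(X,0),X.std(0))
    pts={"top":[("pad",252,188),("disc",282,207),("lidback",226,172),("table",200,200)],"scene":[("pad",258,203),("lid",265,218),("tubback",270,245),("table",350,290)]}[n]
    for a,u,v in pts: print(a,W[v-1:v+2,u-1:u+2].reshape(-1,3).mean(0), W[v,u])
E
```

```text
pad [583.8  56.5 167. ] [583.9  56.5 166.6]
disc [528.2 -44.9  62.2] [528.1 -44.8  64.4]
lidback [616.6 129.3 289.5] [613.8 128.  306.3]
table [565.8 248.2   1.7] [565.9 248.3   0.9]
scene [230.4  48.8] 128 [-1300.8 -2297.8  -430.3] [81.1 16.3 23.1]
scene [102.8  96. ] 161 [  185.  -2302.   -433.1] [60.1 12.  20. ]
scene [ 68.7 110.8] 98 [  517.1 -2300.6  -447.5] [52.  10.8 12.9]
scene [138.  115.4] 7 [ 580.3 -749.8  173.4] [ 83.6 196.9 115.2]
scene [ 47.5 119.9] 58 [  699.8 -2300.3  -449.8] [35.5 11.9 12.1]
scene [117.6 136.8] 179 [ 739.  -655.4  172.8] [49.3 16.3  2.1]
scene [  8.6 136.8] 82 [ 1033.  -2300.7  -458.1] [47.4  8.1 10.6]
scene [  8.4 143.5] 56 [ 1055.7 -2304.8  -511. ] [45.5 11.2  9. ]
scene [258.1 201.4] 105 [583.1  61.2 166.9] [15.5 10.3  2.4]
scene [ 52.  260.3] 6 [1217.4 -848.8 -464.8] [5.3 4.  3.6]
scene [ 57.6 260.1] 7 [1192.5 -851.  -467. ] [  3.5 157.8 143.3]
scene [ 47.5 263. ] 8 [1242.4 -849.3 -464. ] [6.9 5.1 2.4]
scene [ 68.4 276.6] 30 [1191.4 -779.7 -467. ] [  5.7 103.9 142.3]
scene [ 39.4 267.7] 7 [1287.6 -851.8 -465.9] [ 10.9 107.2 100. ]
scene [ 34.  27
[... 645 characters left out ...]
3.6] [4.9 5.2 2.8]
scene [ 42.5 318.2] 36 [1383.1 -548.3 -465.4] [31.7  4.4  3.5]
scene [ 69.5 316.4] 35 [1288.6 -546.6 -564. ] [28.2  4.1  4. ]
scene [ 80.4 323.2] 55 [1268.4 -549.7 -665.2] [42.2  5.3  6.3]
scene [ 20.  332.5] 13 [1498.2 -545.7 -466.9] [10.6  7.5  5.2]
scene [ 37.6 337.4] 22 [1457.8 -548.3 -565.2] [17.6  4.   3.5]
scene [  7.3 340.5] 26 [1561.3 -550.7 -466.6] [18.3  4.   3.2]
scene [ 45.  347.4] 26 [1459.7 -548.  -663.5] [21.3  3.6  3.8]
scene [ 19.2 363.2] 6 [1597.4 -553.9 -664.1] [2.4 5.1 6.2]
pad [587.7  65.3 165.3] [587.1  64.7 164.4]
lid [609.4 121.4 148. ] [609.4 121.5 148.1]
tubback [635.6 172.8  72.1] [635.8 173.   72.5]
table [541.1 452.7   0.6] [542.4 453.3   2.6]
```

```bash
cat > fit.py <<'E'
from h import *
from scipy.optimize import least_squares
np.set_printoptions(precision=2,suppress=True)
def full(n,u,v):
    o={"scene":(160,130),"top":(150,85)}[n]; return ((u+.5)/4-.5+o[0],(v+.5)/4-.5+o[1])
pad=[("top",411,377,18,-30),("top",435,388,-18,-30),("top",402,455,-18,30),("top",376,443,18,30),
 ("scene",360,283,-18,-30),("scene",426,270,-18,30),("scene",432,292,18,30),("scene",367,306,18,-30)]
tub=[("scene",318,535,80,-110,0),("scene",552,482,80,110,0)]
def T2w(p,P):
    c,s=np.cos(p[2]),np.sin(p[2]); P=np.atleast_2d(P)
    return np.c_[p[0]+c*P[:,0]-s*P[:,1],p[1]+s*P[:,0]+c*P[:,1],P[:,2]]
HX=80
def lidpt(x,y,z,a): # lid frame
    c,s=np.cos(a),np.sin(a); return [HX+x*c+z*s, y, 120-x*s+z*c]
def bailpt(r,y,b):
    a=b-1.92; return [-70+r*np.sin(a),y,85+r*np.cos(a)]
def res(p):
    r=[]
    for n,u,v,x,y in pad: r.append(proj(n,T2w(p,lidpt(-135+x,y,10,p[3])))[0]-full(n,u,v))
    for n,u,v,*P in tub: r.append(.5*(proj(n,T2w(p,P))[0]-full(n,u,v)))
    r.append(proj("top",T2w(p,bailpt(102,0,p[4])))[0]-full("top",528,488))
    r.append(proj("top",T2w(p,bailpt(78,-117,p[4])))[0]-full("top",567,360))
    return np.concatenate(r)
if __name__=="__main__":
    s=least_squares(res,[590,90,2.0-.4,.2,.15]); print(s.x, np.degrees(s.x[2]), s.cost); print(s.fun.reshape(-1,2))
    p=s.x; np.save("p0.npy",p)
    print("pad",T2w(p,lidpt(-135,0,10,p[3])),"disc",T2w(p,bailpt(102,0,p[4])))
    # riser: fit corners
    rc=[("scene",128,190,0,-215),("scene",627,98,0,215),("scene",725,240,190,215),("scene",165,360,190,-215),("top",58,557,190,215),("top",566,138,0,-215)]
    def rr(q): return np.concatenate([proj(n,T2w(q,[x,y,q[3]]))[0]-full(n,u,v) for n,u,v,x,y in rc])
    q=least_squares(rr,[590,60,p[2],304]); print("riser",q.x,q.fun.reshape(-1,2))
    R=np.array([[np.cos(p[2]),-np.sin(p[2])],[np.sin(p[2]),np.cos(p[2])]]); print("riser edge in tub",(q.x[:2]-p[:2])@R)
    W=cloud("top",np.load("top0.npz")["d"])
    for u,v in [(240,130),(265,118),(236,238)]: print(u,v,W[v,u])
E
python3 fit.py
```

```text
[603.57 102.26   1.09   0.26   0.02] 62.62192962046017 14.95345651178959
[[-2.14 -0.5 ]
 [ 1.54  0.99]
 [ 1.58  0.99]
 [-1.58 -0.43]
 [-1.12 -1.43]
 [-1.24 -1.62]
 [ 0.26  1.36]
 [-0.07  1.43]
 [-0.17  1.39]
 [ 0.07  0.74]
 [ 0.39  0.95]
 [-0.71  0.03]]
pad [[581.62  59.87 164.83]] disc [[527.   -45.6   51.98]]
riser [571.29  37.32   1.09 306.76] [[-1.31  0.42]
 [-0.26 -0.17]
 [ 0.05  0.11]
 [-0.23 -0.16]
 [-0.81  0.65]
 [-0.03  0.68]]
riser edge in tub [-72.51  -1.2 ]
240 130 [824.98  97.72  -3.6 ]
265 118 [737.98  15.57 403.61]
236 238 [425.38 119.92   0.63]
```

Run:
```python
import fit; from fit import *
def un(n,P):
    o={"scene":(160,130),"top":(150,85)}[n]; q=proj(n,P)[0]; return [(q[i]+.5-o[i])*4-.5 for i in (0,1)]
def res2(p):
    fit.HX=p[5]; r=[]
    for n,u,v,x,y in pad: r.append(proj(n,T2w(p,lidpt(-135+x*p[6],y,10,p[3])))[0]-full(n,u,v))
    for n,u,v,*P in tub: r.append(.5*(proj(n,T2w(p,P))[0]-full(n,u,v)))
    r.append(proj("top",T2w(p,bailpt(102,0,p[4])))[0]-full("top",528,488))
    r.append(proj("top",T2w(p,bailpt(78,-117,p[4])))[0]-full("top",567,360))
    return np.concatenate(r)
s=least_squares(res2,[603,102,1.09,.26,.02,80,.8]); p=s.x; print(p,s.cost); print(s.fun.reshape(-1,2))
print("pad",T2w(p,lidpt(-135,0,10,p[3])),"disc",T2w(p,bailpt(102,0,p[4])))
for y in(-71,71):
  for x in (-112,-90): print("tooth",x,y,un("top",T2w(p,[x,y,153])))
# hooks: shut x -61, z up to 163 -> lid frame (-61-HX, y, 43)
for y in(-96,96): print("hook",[un(n,T2w(p,lidpt(-61-p[5],y,43,p[3]))) for n in("top","scene")])
# front edge of lid
for y in(-108,108): print("lid front",[un(n,T2w(p,lidpt(-87-p[5],y,10,p[3]))) for n in("top","scene")])
for y in(-108,108): print("lid rear",[un(n,T2w(p,lidpt(78-p[5],y,10,p[3]))) for n in("top","scene")])
# plane of lid from scene cloud
```

```text
[599.74  95.7    1.11   0.26  -0.16  87.95   0.65] 2.1885177595081995
[[-0.68  0.13]
 [-0.37  0.04]
 [-0.1   0.12]
 [ 0.11  0.34]
 [-0.65  0.2 ]
 [-0.8  -0.16]
 [-0.27 -0.17]
 [-0.5   0.03]
 [-0.19  0.66]
 [-0.2  -0.25]
 [ 0.33  0.89]
 [-0.76  0.3 ]]
pad [[581.94  60.18 164.98]] disc [[528.46 -46.55  35.36]]
tooth -112 -71 [np.float64(522.7898306497702), np.float64(377.2253377346989)]
tooth -90 -71 [np.float64(498.242884187393), np.float64(365.866467294618)]
tooth -112 71 [np.float64(448.79940015796524), np.float64(535.4336856747781)]
tooth -90 71 [np.float64(424.0243427824789), np.float64(523.7734076534507)]
hook [[np.float64(461.9273741855734), np.float64(303.5645797975874)], [np.float64(283.8214770527728), np.float64(277.54687458574404)]]
hook [[np.float64(356.840784543288), np.float64(524.7200671238556)], [np.float64(497.3480357571241), np.float64(231.11123794939022)]]
lid front [[np.float64(505.6722550063132), np.float64(314.0457798341455)], [np.float64(262.345299253539), np.float64(275.9453090685885)]]
lid front [[np.float64(390.4629760843176), np.float64(558.4711949876596)], [np.float64(495.43828698340485), np.float64(225.4756397189351)]]
lid rear [[np.float64(330.2111666721976), np.float64(244.30404756476696)], [np.float64(312.6738954022511), np.float64(442.62516976938446)]]
lid rear [[np.float64(216.51979162114617), np.float64(477.3540199362801)], [np.float64(559.430635129512), np.float64(382.5817455119494)]]
```

```bash
cat > fit2.py <<'E'
import fit; from fit import *
ex=[("top",462,305,"hook",-96),("top",357,523,"hook",96),("scene",285,290,"hookb",-96),("scene",498,245,"hookb",96),
("top",512,374,"tooth",-71),("top",433,527,"tooth",71)]
def res3(p):
    fit.HX=p[5]; r=[]
    for n,u,v,x,y in pad: r.append(proj(n,T2w(p,lidpt(-135+x*p[6],y,10,p[3])))[0]-full(n,u,v))
    for n,u,v,*P in tub: r.append(.5*(proj(n,T2w(p,P))[0]-full(n,u,v)))
    r.append(proj("top",T2w(p,bailpt(102,0,p[4])))[0]-full("top",528,488))
    r.append(proj("top",T2w(p,bailpt(78,-117,p[4])))[0]-full("top",567,360))
    for n,u,v,k,y in ex:
        P={"hook":lidpt(-61-p[5],y,43,p[3]),"hookb":lidpt(-61-p[5],y,28,p[3]),"tooth":[-101,y,153]}[k]
        r.append(.7*(proj(n,T2w(p,P))[0]-full(n,u,v)))
    return np.concatenate(r+[[(p[5]-80)/4]])
if __name__=="__main__":
    s=least_squares(res3,[603,102,1.09,.26,.02,80,.8],bounds=([0,0,0,0,0,60,.4],[999,999,3,.4,.4,99,1.2])); p=s.x; print(p,np.degrees(p[2]),s.cost); print(s.fun[:-1].reshape(-1,2))
    print("pad",T2w(p,lidpt(-135,0,10,p[3])),"disc",T2w(p,bailpt(102,0,p[4])))
    np.save("p1.npy",p)
    d=np.load("top0.npz"); W=cloud("top",d["d"])
    q=proj("top",T2w(p,bailpt(102,0,p[4])))[0]; print(q)
    u,v=q.round().astype(int)
    for j in range(v-4,v+5): print(" ".join("%5.0f"%W[j,i,2] for i in range(u-7,u+7)))
    W=cloud("scene",np.load("scene0.npz")["d"]); 
    # tub-frame of scene cloud of the tub's rear face and lid
    c,s_=np.cos(p[2]),np.sin(p[2])
    X=(W[...,0]-p[0])*c+(W[...,1]-p[1])*s_; Y=-(W[...,0]-p[0])*s_+(W[...,1]-p[1])*c
    m=(abs(Y)<95)&(abs(X-80)<20)&(W[...,2]>15)&(W[...,2]<100); print("rear face x,slope",m.sum(),np.median(X[m]),np.polyfit(Y[m],X[m],1),np.polyfit(W[...,2][m],X[m],1))
    m=(abs(Y)<95)&(X<70)&(X>-25)&(W[...,2]>115)&(W[...,2]<190); 
    for k in range(3):
        f=np.polyfit(X[m],W[...,2][m],1); m&=abs(W[...,2]-np.polyval(f,X))<6
    print("lid plane",m.sum(),f,np.arctan(-f[0]), "z at 80",np.polyval(f,80))
E
python3 fit2.py
```

```text
[601.54  99.12   1.1    0.26   0.    83.74   0.65] 63.01164355310274 4.877542049218965
[[-0.45  0.33]
 [-0.14  0.29]
 [ 0.03  0.31]
 [ 0.23  0.47]
 [-0.64  0.25]
 [-0.77 -0.03]
 [-0.28 -0.07]
 [-0.53  0.05]
 [-0.15  1.03]
 [-0.04  0.25]
 [ 1.23  1.17]
 [-0.05  0.24]
 [-0.53 -0.34]
 [-0.78  0.02]
 [-0.04  0.12]
 [-0.22  0.03]
 [-0.98 -0.63]
 [-0.31  0.17]]
pad [[581.44  59.64 163.91]] disc [[526.28 -48.66  50.1 ]]
[282.86 207.8 ]
    0    64    62    62    59    -2    -2    -2    -4     1     2     4     2     0
   61    67    59    65    62    55    59     3     4    -2     1     1     4    -2
   62    62    64    60    61    57    62    61    63     0     2    -3    -3     3
   61    63     0    63    60    62    64    64    58    59    59     6    -5     1
   60     5    -3    -0    62    61    65    62    61    54    58     2     1     2
   62    -0    -1    -1    -4    44    62    61    60    57     2    -1     0    -0
    2    -7     2     0     2    -2  1362     4    57    53     1     2     4    -5
   -3    -0     3    -1    -1     0     5     0    -1    -1     2    -3    -3     3
    1     4     3    -1    -5     2     0    -7    -5  1362    -5     1     2    -4
rear face x,slope 814 80.46245055658287 [ 0.   80.46] [-0.  80.5]
lid plane 1283 [ -0.28 153.7 ] 0.2704061915610726 z at 80 131.52434775842033
```

move_arm:
  motion: [0, 0, -0.05, -0.1, -1, 0, 0, -0.1, -0.2, -1, 0, 0, -0.15, -0.3, -1, 0, 0, -0.2, -0.4, -1, 0, 0, -0.25, -0.5, -1, 0, 0, -0.3, -0.6, -1, 0, 0, -0.35, -0.72, -1, 0, 0, -0.35, -0.725, -1]

```text
time: 0.9
tcp_pos: [255.3, -652.8, 571.9]
eef_rot: [[0.452, 0.892, 0.003], [0.892, -0.452, -0.009], [-0.007, 0.007, -1.0]]
wrist_force: [0.4, 0.1, 0.1]
grip_width: 91.2
```

move_arm:
  motion: [0.05, 0, 0, 0, -1, 0.1, 0, 0, 0, -1, 0.15, 0, 0, 0, -1, 0.2, 0, 0, 0, -1, 0.25, 0, 0, 0, -1, 0.3, 0, 0, 0, -1, 0.35, 0, 0, 0, -1, 0.4, 0, 0, 0, -1]

```text
time: 1.7
tcp_pos: [437.5, -293.9, 563.6]
eef_rot: [[0.456, 0.89, -0.0], [0.89, -0.456, 0.0], [0.0, -0.0, -1.0]]
wrist_force: [1.5, -1.3, 0.6]
grip_width: 91.0
```

```bash
python3 -c "
from bench import readout
o=readout.get_obs();print(o['time'],o['qpos'],o['tcp_pos'],o['qd'])"
```

```text
1.7 [-3.64243841e+01 -8.13502272e+00  9.71527982e+01  2.06944091e-03
  9.09892643e+01 -9.27936098e+00] [ 437.52117378 -293.88686314  563.55375758] [53.0009476  -8.2676839   7.36518057  0.21381269  0.86867928 52.60872536]
```

move_arm:
  motion: [0.048, -0.005, -0.005, 0, -1, 0.096, -0.015, -0.01, 0, -1, 0.144, -0.025, -0.015, 0, -1, 0.192, -0.035, -0.02, 0, -1, 0.24, -0.05, -0.025, 0, -1, 0.287, -0.065, -0.03, 0, -1, 0.334, -0.08, -0.03, 0, -1, 0.375, -0.1, -0.03, 0, -1]

```text
time: 2.5
tcp_pos: [519.1, 85.8, 593.4]
eef_rot: [[0.456, 0.89, -0.0], [0.89, -0.456, 0.0], [-0.0, -0.0, -1.0]]
wrist_force: [1.4, -0.2, -0.0]
grip_width: 91.3
```

move_arm:
  motion: [0.038, -0.03, 0, 0, -1, 0.076, -0.06, 0, 0, -1, 0.114, -0.09, 0, 0, -1, 0.15, -0.12, 0, 0, -1, 0.185, -0.155, 0, 0, -1, 0.22, -0.19, 0, 0, -1, 0.25, -0.225, 0, 0, -1, 0.28, -0.26, 0, 0, -1]

```text
time: 3.3
tcp_pos: [413.9, 453.0, 593.3]
eef_rot: [[0.456, 0.89, -0.0], [0.89, -0.456, -0.0], [-0.001, -0.0, -1.0]]
wrist_force: [0.8, 0.2, 0.5]
grip_width: 91.3
```

move_arm:
  motion: [0.035, -0.035, 0, 0, -1, 0.07, -0.07, 0, 0, -1, 0.105, -0.105, 0, 0, -1, 0.14, -0.14, 0, 0, -1, 0.17, -0.163, 0, 0, -1, 0.21, -0.163, 0, 0, -1, 0.25, -0.163, 0, 0, -1, 0.25, -0.163, 0, 0, -1]

```text
time: 4.1
tcp_pos: [385.2, 751.2, 588.6]
eef_rot: [[0.456, 0.89, -0.002], [0.89, -0.456, -0.004], [-0.005, -0.0, -1.0]]
wrist_force: [0.2, 0.5, -1.7]
grip_width: 91.3
```

```bash
python3 -c "
from bench import readout
o=readout.get_obs();print(o['time'],o['qpos'],o['tcp_pos'],o['qd'])"
```

```text
4.1 [ 6.12737358e+01  2.60119417e+01  5.58742889e+01 -7.52112687e-04
  9.84062122e+01  8.83780295e+01] [385.16297811 751.22084597 588.59528285] [-0.3717573  -4.69844886  4.82126448 -0.06460787 -0.46951519 -0.01264882]
```

move_arm:
  motion: [0.05, 0, 0, 0, -1, 0.1, 0, 0, 0, -1, 0.15, 0, 0, 0, -1, 0.2, 0, 0, 0, -1, 0.25, 0, 0, 0, -1, 0.3, 0, 0, 0, -1, 0.35, 0, 0, 0, -1, 0.4, 0, 0, 0, -1]

```text
time: 4.9
tcp_pos: [479.6, 934.9, 547.0]
eef_rot: [[0.456, 0.89, 0.013], [0.89, -0.456, 0.026], [0.029, -0.0, -1.0]]
wrist_force: [-0.7, -0.2, 0.9]
grip_width: 91.3
```

```bash
python3 -c "
from bench import readout
o=readout.get_obs();print(o['time'],o['qpos'],o['tcp_pos'],o['qd']);print(o['eef_rot'])"
```

```text
4.9 [6.15600825e+01 6.23300672e+01 2.03500378e-01 4.34919568e-02
 1.15817886e+02 8.87009682e+01] [479.62064834 934.87547898 547.03101937] [ 0.14381961  3.39582455 -4.02722013  0.02392076 -7.9554541   0.04936425]
[[ 4.55688556e-01  8.90042884e-01  1.30997628e-02]
 [ 8.89674013e-01 -4.55876807e-01  2.56220210e-02]
 [ 2.87765755e-02 -2.11432766e-05 -9.99585868e-01]]
```

move_arm:
  motion: [0.05, 0, 0, 0, -1, 0.1, 0, 0, 0, -1, 0.15, 0, 0, 0, -1, 0.2, 0, 0, 0, -1, 0.25, 0, 0, 0, -1, 0.3, 0, 0, 0, -1, 0.35, 0, 0, 0, -1, 0.4, 0, 0, 0, -1]

```text
time: 5.7
tcp_pos: [498.0, 971.3, 475.6]
eef_rot: [[0.455, 0.89, 0.029], [0.888, -0.456, 0.057], [0.064, 0.0, -0.998]]
wrist_force: [-0.8, 0.3, 0.6]
grip_width: 91.3
```

```bash
python3 -c "
from bench import readout
o=readout.get_obs();print(o['time'],o['qpos'],o['tcp_pos'],o['qd']);print(o['eef_rot'])"
```

```text
5.7 [6.16135684e+01 6.62810307e+01 8.57105480e-02 8.26667676e-02
 1.09980579e+02 8.87462883e+01] [497.97536556 971.2839712  475.60819188] [-1.36210282e-02  4.17313678e+00  7.54034503e-02  4.60352812e-02
 -4.14890788e+00  4.00302237e-03]
[[ 4.54647975e-01  8.90195886e-01  2.90947427e-02]
 [ 8.88388829e-01 -4.55577963e-01  5.66922314e-02]
 [ 6.37221147e-02  7.24361627e-05 -9.97967678e-01]]
```

move_arm:
  motion: [0, 0, 0, 0, -1, 0, 0, 0, 0, -1, 0, 0, 0, 0, -1]

```text
time: 6.0
tcp_pos: [497.8, 971.0, 476.8]
eef_rot: [[0.455, 0.89, 0.029], [0.888, -0.456, 0.057], [0.064, 0.0, -0.998]]
wrist_force: [-0.1, -0.4, 0.3]
grip_width: 91.4
```

```bash
python3 -c "
from bench import readout
o=readout.get_obs();print(o['time'],o['qpos'],o['tcp_pos'],o['qd']);print(o['eef_rot'])"
```

```text
6.0 [6.16129904e+01 6.62185345e+01 8.05048136e-02 8.43043651e-02
 1.10020461e+02 8.87463614e+01] [497.81088545 970.97143771 476.83965977] [-0.02542817 -0.14603749 -0.01321758 -0.10563416 -0.15799353 -0.02052728]
[[ 4.54633740e-01  8.90196346e-01  2.93023470e-02]
 [ 8.88361193e-01 -4.55577065e-01  5.71308062e-02]
 [ 6.42071121e-02  5.74758387e-05 -9.97936593e-01]]
```

move_arm:
  motion: [0.9, 0, -0.4, 0, -1, 0.9, 0, -0.4, 0, -1]

```text
time: 6.2
tcp_pos: [499.9, 975.2, 489.0]
eef_rot: [[0.453, 0.89, 0.045], [0.886, -0.456, 0.088], [0.099, 0.0, -0.995]]
wrist_force: [-0.2, -0.2, -0.3]
grip_width: 91.0
```

```bash
python3 -c "
from bench import readout
o=readout.get_obs();print(o['time'],o['qpos'],o['tcp_pos'],o['qd']);print(o['eef_rot'])"
```

```text
6.2 [6.16126717e+01 6.56083043e+01 8.37585958e-02 1.26906825e-01
 1.08636608e+02 8.87587492e+01] [499.88657216 975.20455088 488.97936513] [-0.02162244 -2.56635137 -0.07162318  0.09696935  1.37091627 -0.02089644]
[[ 4.53302004e-01  8.90213480e-01  4.51359360e-02]
 [ 8.85859663e-01 -4.55543571e-01  8.79358427e-02]
 [ 9.88430580e-02  1.22611311e-04 -9.95103027e-01]]
```

move_arm:
  motion: [0.9, 0, -0.4, 0, -1, 0.9, 0, -0.4, 0, -1, 0.9, 0, -0.4, 0, -1, 0.9, 0, -0.4, 0, -1, 0.9, 0, -0.4, 0, -1, 0.9, 0, -0.4, 0, -1]

```text
time: 6.8
tcp_pos: [498.3, 972.3, 516.7]
eef_rot: [[0.452, 0.89, 0.059], [0.883, -0.456, 0.115], [0.129, 0.0, -0.992]]
wrist_force: [-0.1, 0.9, -0.3]
grip_width: 91.1
```

```bash
python3 -c "
from bench import readout
o=readout.get_obs();print(o['time'],o['qpos'],o['tcp_pos'],o['qd']);print(o['eef_rot'])"
```

```text
6.8 [ 61.60436522  64.14458714   0.1186311    0.17145326 108.31926828
  88.76928681] [498.2968338  972.34918001 516.73581598] [-0.06938002 -1.71748218  0.02532765  0.01198024  1.49533101  0.0216324 ]
[[ 4.51733969e-01  8.90206674e-01  5.88939671e-02]
 [ 8.82758380e-01 -4.55556881e-01  1.14915498e-01]
 [ 1.29128095e-01  7.79090520e-05 -9.91627919e-01]]
```

move_arm:
  motion: [0.95, 0, -0.3, 0, -1]

```text
time: 6.9
tcp_pos: [501.3, 978.4, 520.5]
eef_rot: [[0.45, 0.89, 0.072], [0.879, -0.456, 0.141], [0.159, 0.0, -0.987]]
wrist_force: [-0.7, 0.7, -0.3]
grip_width: 91.0
```

move_arm:
  motion: [0.95, 0, -0.3, 0, -1]

```text
time: 7.0
tcp_pos: [504.3, 984.3, 525.2]
eef_rot: [[0.447, 0.89, 0.086], [0.874, -0.456, 0.168], [0.189, 0.0, -0.982]]
wrist_force: [0.9, -0.5, -1.0]
grip_width: 91.2
```

move_arm:
  motion: [0.95, 0, -0.25, 0, -1]

```text
time: 7.1
tcp_pos: [507.2, 990.1, 529.8]
eef_rot: [[0.445, 0.89, 0.099], [0.869, -0.456, 0.194], [0.218, 0.0, -0.976]]
wrist_force: [0.6, 0.1, 0.3]
grip_width: 91.3
```

move_arm:
  motion: [0.95, 0, -0.25, 0, -1]

```text
time: 7.2
tcp_pos: [510.0, 995.5, 534.8]
eef_rot: [[0.442, 0.89, 0.112], [0.863, -0.456, 0.219], [0.246, 0.0, -0.969]]
wrist_force: [-0.3, -0.0, -0.6]
grip_width: 91.5
```

move_arm:
  motion: [0.95, 0, -0.25, 0, -1]

```text
time: 7.3
tcp_pos: [512.5, 1000.4, 541.3]
eef_rot: [[0.438, 0.89, 0.125], [0.856, -0.456, 0.244], [0.274, 0.0, -0.962]]
wrist_force: [0.3, -0.6, 0.4]
grip_width: 91.2
```

move_arm:
  motion: [0.95, 0, -0.2, 0, -1]

```text
time: 7.4
tcp_pos: [515.2, 1005.7, 547.5]
eef_rot: [[0.434, 0.89, 0.138], [0.848, -0.456, 0.269], [0.303, 0.0, -0.953]]
wrist_force: [0.3, -0.6, 0.2]
grip_width: 91.4
```

```bash
python3 -c "
from bench import readout
o=readout.get_obs();print(o['time'],o['qpos'],o['tcp_pos'],o['qd']);print(o['eef_rot'])"
```

```text
7.4 [61.6029239  63.04472575  0.10138065  0.38624063 99.24194744 88.82296052] [ 515.21865644 1005.74621362  547.47206267] [  0.05479363  -1.86553457  -0.02856487   0.36600309 -15.15372171
   0.05533084]
[[ 4.34139795e-01  8.90206869e-01  1.38037560e-01]
 [ 8.48490876e-01 -4.55556461e-01  2.69316811e-01]
 [ 3.02631577e-01  2.02464567e-04 -9.53107595e-01]]
```

move_arm:
  motion: [0.95, 0, -0.15, 0, -1]

```text
time: 7.5
tcp_pos: [518.2, 1011.7, 552.1]
eef_rot: [[0.43, 0.89, 0.151], [0.84, -0.456, 0.294], [0.331, 0.0, -0.944]]
wrist_force: [-0.4, 0.7, 0.6]
grip_width: 91.4
```

move_arm:
  motion: [0.95, 0, -0.1, 0, -1]

```text
time: 7.6
tcp_pos: [521.5, 1018.0, 555.3]
eef_rot: [[0.425, 0.89, 0.163], [0.831, -0.456, 0.319], [0.358, 0.0, -0.934]]
wrist_force: [0.8, 0.1, -0.2]
grip_width: 91.2
```

move_arm:
  motion: [0.95, 0, -0.05, 0, -1]

```text
time: 7.7
tcp_pos: [525.0, 1024.9, 557.5]
eef_rot: [[0.42, 0.89, 0.176], [0.821, -0.456, 0.343], [0.386, 0.0, -0.923]]
wrist_force: [0.3, -0.4, 0.5]
grip_width: 91.3
```

move_arm:
  motion: [0.95, 0, 0, 0, -1]

```text
time: 7.8
tcp_pos: [528.7, 1032.1, 558.8]
eef_rot: [[0.415, 0.89, 0.188], [0.811, -0.456, 0.367], [0.413, 0.0, -0.911]]
wrist_force: [0.6, -0.3, -0.7]
grip_width: 91.2
```

move_arm:
  motion: [0.95, 0, 0, 0, -1]

```text
time: 7.9
tcp_pos: [532.0, 1038.8, 560.9]
eef_rot: [[0.409, 0.89, 0.2], [0.8, -0.456, 0.39], [0.439, 0.0, -0.899]]
wrist_force: [-0.3, -1.0, 0.1]
grip_width: 91.3
```

move_arm:
  motion: [0.95, 0, 0.05, 0, -1]

```text
time: 8.0
tcp_pos: [535.6, 1045.7, 563.3]
eef_rot: [[0.403, 0.89, 0.212], [0.788, -0.456, 0.414], [0.465, 0.0, -0.885]]
wrist_force: [0.7, -0.3, 1.0]
grip_width: 91.6
```

move_arm:
  motion: [0.95, 0, 0.05, 0, -1]

```text
time: 8.1
tcp_pos: [538.9, 1052.2, 566.2]
eef_rot: [[0.397, 0.89, 0.224], [0.776, -0.456, 0.437], [0.491, 0.0, -0.871]]
wrist_force: [-0.1, 0.0, -0.6]
grip_width: 91.3
```

move_arm:
  motion: [0.95, 0, 0.1, 0, -1]

```text
time: 8.2
tcp_pos: [542.3, 1058.9, 569.0]
eef_rot: [[0.39, 0.89, 0.236], [0.762, -0.456, 0.46], [0.517, 0.0, -0.856]]
wrist_force: [0.5, -0.5, 0.5]
grip_width: 90.8
```

move_arm:
  motion: [0.95, 0, 0.1, 0, -1]

```text
time: 8.3
tcp_pos: [545.5, 1065.1, 572.3]
eef_rot: [[0.383, 0.89, 0.247], [0.748, -0.456, 0.482], [0.541, 0.0, -0.841]]
wrist_force: [0.0, 0.1, 0.4]
grip_width: 91.2
```

move_arm:
  motion: [0.95, 0, 0.15, 0, -1]

```text
time: 8.4
tcp_pos: [548.7, 1071.6, 575.5]
eef_rot: [[0.375, 0.89, 0.258], [0.734, -0.456, 0.504], [0.566, 0.0, -0.824]]
wrist_force: [-0.1, -0.2, -0.0]
grip_width: 90.9
```

```bash
python3 -c "
from bench import readout
o=readout.get_obs();print(o['time'],o['qpos'],o['tcp_pos'],o['qd']);print(o['eef_rot'])"
```

```text
8.4 [61.61547498 63.39858233  0.11106034  0.71995415 82.00861441 88.83670464] [ 548.73674559 1071.57043224  575.5289073 ] [ 7.81690009e-02  9.28360733e-01 -4.53163942e-02  4.20072014e-01
 -1.76602746e+01 -1.77664657e-03]
[[ 3.75408574e-01  8.90176934e-01  2.58173252e-01]
 [ 7.33780986e-01 -4.55614929e-01  5.03964782e-01]
 [ 5.66245413e-01  2.49923294e-04 -8.24236659e-01]]
```

34.5° so far. Five more pushes.

move_arm:
  motion: [0.95, 0, 0.15, 0, -1]

```text
time: 8.5
tcp_pos: [551.7, 1077.6, 579.1]
eef_rot: [[0.368, 0.89, 0.269], [0.719, -0.456, 0.525], [0.59, 0.0, -0.808]]
wrist_force: [0.2, 0.0, 0.6]
grip_width: 91.1
```

move_arm:
  motion: [0.95, 0, 0.2, 0, -1]

```text
time: 8.6
tcp_pos: [554.9, 1083.7, 582.7]
eef_rot: [[0.36, 0.89, 0.28], [0.703, -0.456, 0.546], [0.613, 0.0, -0.79]]
wrist_force: [0.2, -0.2, -0.7]
grip_width: 91.1
```

move_arm:
  motion: [0.95, 0, 0.2, 0, -1]

```text
time: 8.7
tcp_pos: [557.8, 1089.3, 586.6]
eef_rot: [[0.352, 0.89, 0.29], [0.687, -0.456, 0.565], [0.635, 0.0, -0.772]]
wrist_force: [-0.7, 0.3, -0.1]
grip_width: 91.2
```

move_arm:
  motion: [0.95, 0, 0.25, 0, -1]

```text
time: 8.8
tcp_pos: [560.7, 1095.1, 590.5]
eef_rot: [[0.343, 0.89, 0.3], [0.671, -0.456, 0.585], [0.658, 0.0, -0.753]]
wrist_force: [0.7, 0.4, -0.1]
grip_width: 91.0
```

```bash
python3 -c "
from bench import readout
o=readout.get_obs();print(o['time'],o['qpos'],o['tcp_pos'],o['qd']);print(o['eef_rot'])"
```

```text
8.8 [61.6223856  63.62094561  0.10716639  0.85515381 75.16431145 88.81004018] [ 560.67539285 1095.09845998  590.52628727] [ -0.12509277   0.87843917   0.03497293   0.35137495 -17.22377325
  -0.12704693]
[[ 3.43068049e-01  8.90192658e-01  2.99768821e-01]
 [ 6.70735179e-01 -4.55584194e-01  5.85284001e-01]
 [ 6.57585457e-01  2.73253380e-04 -7.53379912e-01]]
```

```bash
cat > kin.py <<'E'
import numpy as np
from scipy.optimize import least_squares
from scipy.spatial.transform import Rotation as Ro
def rz(a): return Ro.from_euler('z',a,degrees=True).as_matrix()
def ry(a): return Ro.from_euler('y',a,degrees=True).as_matrix()
def fk(q,g,full=False):
    r0,h,L1,L2,L3,d,e,tw=g
    R=rz(q[0]); p=R@np.array([r0,0,h]); sh=p
    R=R@ry(q[1]); p=p+R@np.array([0,0,L1]); el=p
    R=R@ry(q[2]); p=p+R@np.array([e,d,L2]); R=R@rz(q[3]); w=p
    R=R@ry(q[4])@rz(q[5]+tw); p=p+R@np.array([0,0,L3])
    return (p,R,(sh,el,w)) if full else (p,R)
D=[([-70.5463,21.7401,99.3957,-.0001,58.9266,-1.9074],(254.84,-651.54,213.27)),
([61.2737,26.0119,55.8743,-.0008,98.4062,88.378],(385.16,751.22,588.6)),
([61.613,66.2185,.0805,.0843,110.02,88.746],(497.81,970.97,476.84)),
([-36.4244,-8.1350,97.1528,.002,90.989,-9.279],(437.52,-293.89,563.55)),
([61.6224,63.6209,.1072,.8552,75.1643,88.81],(560.675,1095.098,590.526))]
Rl=np.array([[.343068,.890193,.299769],[.670735,-.455584,.585284],[.657585,.000273,-.75338]])
def f(g):
    r=[fk(q,g)[0]-p for q,p in D]; return np.concatenate(r+[100*(fk(D[-1][0],g)[1]-Rl).ravel()])
best=min((least_squares(f,[0,300,500,500,250,0,0,t]) for t in (0,90,180,-90)),key=lambda s:s.cost); g=best.x
def ik(p,R,q0):
    lo=np.array([-158.9,-42.39,.06,-60.88,17.5,-176.3]);hi=np.array([158.9,125.64,152.35,240.88,164.5,176.3])
    def e(q):
        a,b=fk(q,g); return np.r_[(a-p),300*Ro.from_matrix(b.T@R).as_rotvec()]
    s=least_squares(e,np.clip(q0,lo+.1,hi-.1),bounds=(lo,hi)); return s.x,np.sqrt(2*s.cost)
if __name__=="__main__":
    np.set_printoptions(precision=1,suppress=True)
    print(g,best.cost,f(g))
    cx=np.array([.454,.891,0]);cy=np.array([-.891,.454,0]);o=np.array([601.5,99.1,0])
    q=np.array(D[-1][0]);
    t=np.radians(42); z=cx*np.sin(t)-np.array([0,0,1])*np.cos(t); y=-cy; x=np.cross(y,z); R=np.c_[x,y,z]
    print(R)
    P0=np.array(D[-1][1])
    W=[P0+(o+[0,0,0]-P0)*0]
    seq=[("back",P0-250*np.array([.454,.891,0])),("b2",np.array([430,500,620])),("b3",np.array([520,250,620])),("b4",np.array([560,0,600])),("front hi",o-300*cx+[0,0,450]),("appr",o-160*cx+[0,0,260]),("pad hi",o-45*cx+[0,0,180]),("pad shut",o-43*cx+[0,0,140]),("disc0",o-160*cx+[0,0,45]),("disc mid",o-150*cx+[0,0,150]),("disc up",o-70*cx+[0,0,187]),("end",o-30*cx+[0,0,175])]
    for n,P in seq:
        q,e=ik(P,R,q); _,_,(s,el,w)=fk(q,g,True); print(n,P,q,"err %.2f"%e,"elbow",el,"wrist",w)
E
python3 kin.py
```

```text
[  0.  318.1 550.8 603.9 268.8  23.3  41.4  90. ] 2.6318262659367845e-05 [ 0. -0. -0.  0. -0. -0.  0.  0.  0.  0.  0.  0. -0. -0.  0. -0. -0. -0.
 -0.  0.  0.  0. -0.  0.]
[[ 0.3  0.9  0.3]
 [ 0.7 -0.5  0.6]
 [ 0.7 -0.  -0.7]]
back [447.2 872.3 590.5] [61.2 20.9 69.2  1.7 47.9 87.5] err 0.00 elbow [ 94.7 171.9 832.7] wrist [365.5 712.1 790.3]
b2 [430 500 620] [ 41.5 -12.4 101.9  18.1  51.9  62.3] err 0.00 elbow [-88.4 -78.4 856.1] wrist [348.4 339.8 819.7]
b3 [520 250 620] [  8.6 -16.7 105.2  35.9  68.3  28.9] err 0.00 elbow [-156.1  -23.6  845.8] wrist [438.4  89.8 819.7]
b4 [560   0 600] [-21.2 -10.3 102.1  41.9  84.8   3.1] err 0.00 elbow [-91.7  35.5 860. ] wrist [ 478.4 -160.2  799.7]
front hi [ 465.3 -168.2  450. ] [-43.2  -6.4 113.3  40.   87.8 -23.2] err 0.00 elbow [-44.5  41.8 865.5] wrist [ 383.7 -328.4  649.7]
appr [528.9 -43.5 260. ] [-27.2   4.5 123.9  48.9  62.6 -28. ] err 0.00 elbow [ 38.5 -19.8 867.2] wrist [ 447.2 -203.7  459.7]
pad hi [581.1  59.  180. ] [-14.1  13.8 123.7  59.   49.5 -30.1] err 0.00 elbow [127.6 -32.  853. ] wrist [ 499.4 -101.2  379.7]
pad shut [582.   60.8 140. ] [-13.9  18.1 124.   62.7  47.2 -35.3] err 0.00 elbow [166.2 -41.  841.6] wrist [500.3 -99.4 339.7]
disc0 [528.9 -43.5  45. ] [-27.2  28.1 125.5  63.6  48.4 -53.5] err 0.00 elbow [ 230.7 -118.6  804. ] wrist [ 447.2 -203.7  244.7]
disc mid [533.4 -34.6 150. ] [-26.   15.6 125.9  55.9  53.9 -39.7] err 0.00 elbow [133.4 -65.2 848.5] wrist [ 451.8 -194.8  349.7]
disc up [569.7  36.7 187. ] [-16.9  12.6 124.3  57.3  51.5 -30.6] err 0.00 elbow [115.  -34.8 855.6] wrist [ 488.1 -123.5  386.7]
end [587.9  72.4 175. ] [-12.4  14.7 123.3  60.1  48.4 -29.8] err 0.00 elbow [136.3 -30.1 850.9] wrist [506.2 -87.9 374.7]
```

move_arm:
  motion: [0, 0, 0, 0, -1]

```text
time: 8.9
tcp_pos: [560.6, 1095.0, 590.0]
eef_rot: [[0.343, 0.89, 0.299], [0.672, -0.456, 0.584], [0.657, 0.0, -0.754]]
wrist_force: [-0.7, 0.8, 0.5]
grip_width: 90.9
```

```bash
cat > wp.py <<'E'
from h import *
import sys
np.set_printoptions(precision=3,suppress=True)
def tub(x,y,z,p=(601.5,99.1,np.radians(63.0))):
    c,s=np.cos(p[2]),np.sin(p[2]); return np.array([p[0]+c*x-s*y,p[1]+s*x+c*y,z])
def totub(P,p=(601.5,99.1,np.radians(63.0))):
    c,s=np.cos(p[2]),np.sin(p[2]); d=np.array(P)-[p[0],p[1],0]; return np.array([c*d[0]+s*d[1],-s*d[0]+c*d[1],d[2]])
def show(wps,step=45):
    o=readout.get_obs(); R=o["eef_rot"]; a=o["tcp_pos"]
    print("t %.1f"%o["time"],"tcp",a.round(1),"tub",totub(a).round(1),"tilt %.2f az %.2f"%(np.degrees(np.arccos(-R[2,2])),np.degrees(np.arctan2(R[1,2],R[0,2]))),"ty.z %.3f"%R[2,1],"F",o["wrist_force"].round(1),"w %.1f"%o["grip_width"],"q",o["qpos"].round(1))
    for w in wps: print(np.array(w).round(1), R.T@(np.array(w)-a)/1000, "n",np.ceil(np.linalg.norm(np.array(w)-a)/step))
E
python3 -c "
from wp import *
show([(450,870,610),(430,500,620),(520,250,620),(560,0,600),(465,-168,450)])"
```

```text
t 8.9 tcp [ 560.6 1095.   590. ] tub [868.8 488.5 590. ] tilt 41.04 az 62.88 ty.z 0.000 F [-0.7  0.8  0.5] w 90.9 q [61.6 63.6  0.1  0.9 75.2 88.8]
[450 870 610] [-0.176  0.004 -0.18 ] n 6.0
[430 500 620] [-0.425  0.155 -0.409] n 14.0
[520 250 620] [-0.562  0.349 -0.529] n 19.0
[560   0 600] [-0.729  0.498 -0.648] n 25.0
[ 465 -168  450] [-0.973  0.49  -0.661] n 29.0
```

move_arm:
  motion: [-0.035, 0, -0.035, 0, -1, -0.07, 0.002, -0.07, 0, -1, -0.105, 0.003, -0.105, 0, -1, -0.14, 0.004, -0.14, 0, -1, -0.176, 0.004, -0.18, 0, -1, -0.207, 0.022, -0.208, 0, -1, -0.238, 0.041, -0.237, 0, -1, -0.269, 0.06, -0.266, 0, -1]

```text
time: 9.7
tcp_pos: [459.7, 825.9, 611.1]
eef_rot: [[0.343, 0.89, 0.299], [0.672, -0.455, 0.584], [0.656, 0.0, -0.755]]
wrist_force: [0.3, 0.2, 0.5]
grip_width: 91.3
```

```bash
python3 -c "
from wp import *
show([(430,500,620),(520,250,620),(560,0,600),(465,-168,450)])"
```

```text
t 9.7 tcp [459.7 825.9 611.1] tub [583.2 456.3 611.1] tilt 41.00 az 62.91 ty.z 0.000 F [0.3 0.2 0.5] w 91.3 q [58.7 17.3 71.6  3.6 50.2 84.5]
[430 500 620] [-0.223  0.122 -0.206] n 8.0
[520 250 620] [-0.361  0.316 -0.325] n 13.0
[560   0 600] [-0.528  0.465 -0.444] n 19.0
[ 465 -168  450] [-0.772  0.457 -0.457] n 23.0
```

move_arm:
  motion: [-0.03, 0.016, -0.028, 0, -1, -0.06, 0.032, -0.056, 0, -1, -0.09, 0.048, -0.083, 0, -1, -0.12, 0.064, -0.11, 0, -1, -0.15, 0.08, -0.138, 0, -1, -0.18, 0.098, -0.165, 0, -1, -0.207, 0.12, -0.188, 0, -1, -0.23, 0.15, -0.208, 0, -1]

```text
time: 10.5
tcp_pos: [452.2, 482.1, 617.8]
eef_rot: [[0.342, 0.891, 0.299], [0.672, -0.455, 0.585], [0.657, 0.001, -0.754]]
wrist_force: [0.9, 0.1, 0.4]
grip_width: 91.3
```

```bash
python3 -c "
from wp import *
show([(430,500,620),(520,250,620),(560,0,600),(465,-168,450)])"
```

```text
t 10.5 tcp [452.2 482.1 617.8] tub [273.5 306.9 617.8] tilt 41.05 az 62.91 ty.z 0.001 F [0.9 0.1 0.4] w 91.3 q [ 38.5 -11.6 101.2  19.7  53.7  59. ]
[430 500 620] [ 0.006 -0.028  0.002] n 1.0
[520 250 620] [-0.131  0.166 -0.117] n 6.0
[560   0 600] [-0.299  0.315 -0.236] n 11.0
[ 465 -168  450] [-0.543  0.307 -0.25 ] n 15.0
```

move_arm:
  motion: [-0.025, 0.03, -0.022, 0, -1, -0.05, 0.06, -0.045, 0, -1, -0.075, 0.09, -0.068, 0, -1, -0.1, 0.12, -0.09, 0, -1, -0.13, 0.152, -0.112, 0, -1, -0.158, 0.178, -0.135, 0, -1, -0.188, 0.205, -0.155, 0, -1, -0.218, 0.232, -0.175, 0, -1]

```text
time: 11.3
tcp_pos: [532.2, 127.6, 606.7]
eef_rot: [[0.343, 0.89, 0.3], [0.672, -0.456, 0.584], [0.656, 0.002, -0.755]]
wrist_force: [-0.5, 0.2, -0.1]
grip_width: 90.8
```

```bash
python3 -c "
from wp import *
show([(560,0,600),(500,-100,500),(465,-168,400)])"
```

```text
t 11.3 tcp [532.2 127.6 606.7] tub [ -6.1  74.7 606.7] tilt 41.01 az 62.79 ty.z 0.002 F [-0.5  0.2 -0.1] w 90.8 q [ -6.7 -16.  105.7  39.1  76.9  15.9]
[560   0 600] [-0.081  0.083 -0.061] n 3.0
[ 500 -100  500] [-0.234  0.075 -0.062] n 6.0
[ 465 -168  400] [-0.357  0.075 -0.037] n 9.0
```

move_arm:
  motion: [-0.03, 0.028, -0.02, 0, 1, -0.06, 0.055, -0.04, 0, 1, -0.09, 0.078, -0.06, 0, 1, -0.13, 0.078, -0.062, 0, 1, -0.17, 0.075, -0.062, 0, 1, -0.21, 0.075, -0.062, 0, 1, -0.25, 0.075, -0.058, 0, 1, -0.29, 0.075, -0.05, 0, 1]

```text
time: 12.1
tcp_pos: [483.9, -130.0, 453.5]
eef_rot: [[0.343, 0.89, 0.3], [0.673, -0.456, 0.583], [0.655, 0.002, -0.755]]
wrist_force: [0.7, 1.1, 0.3]
grip_width: 29.8
```

```bash
python3 -c "
from wp import *
show([tub(-260,0,400),tub(-160,0,250),tub(-60,0,195),tub(-43,0,140)])"
```

```text
t 12.1 tcp [ 483.9 -130.   453.5] tub [-257.5    0.8  453.5] tilt 40.95 az 62.75 ty.z 0.002 F [0.7 1.1 0.3] w 29.8 q [-38.1  -7.8 113.9  40.3  84.8 -18.8]
[ 483.5 -132.6  400. ] [-0.037  0.001  0.039] n 2.0
[528.9 -43.5 250. ] [-0.06   0.     0.218] n 6.0
[574.3  45.6 195. ] [-0.02  -0.     0.325] n 8.0
[582.   60.8 140. ] [-0.043 -0.     0.377] n 9.0
```

move_arm:
  motion: [-0.04, 0.001, 0.02, 0, 1, -0.055, 0.001, 0.06, 0, 1, -0.06, 0.001, 0.11, 0, 1, -0.06, 0, 0.16, 0, 1, -0.06, 0, 0.2, 0, 1, -0.06, 0, 0.218, 0, 1, -0.06, 0, 0.218, 0, 1]

```text
time: 12.8
tcp_pos: [528.6, -40.4, 248.3]
eef_rot: [[0.344, 0.891, 0.296], [0.672, -0.454, 0.585], [0.656, -0.003, -0.755]]
wrist_force: [-0.2, -0.8, 0.3]
grip_width: 0.4
```

```bash
python3 -c "
from wp import *
show([tub(-110,0,220),tub(-50,0,190),tub(-46,0,139)])
for n in ('scene','top'):
    p,d=optics.capture(n); np.savez(n+'1.npz',p=p,d=d)
    x,y=(160,130) if n=='scene' else (150,85)
    cv2.imwrite(f'pics/{n}1.png',cv2.convertScaleAbs(cv2.resize(p[y:y+150,x:x+200,::-1],None,fx=4,fy=4,interpolation=cv2.INTER_CUBIC),alpha=1.4))
"
```

```text
t 12.8 tcp [528.6 -40.4 248.3] tub [-157.5    1.6  248.3] tilt 40.97 az 63.19 ty.z -0.003 F [-0.2 -0.8  0.3] w 0.4 q [-26.5   5.2 124.2  48.5  61.2 -27.9]
[551.6   1.1 220. ] [0.017 0.002 0.052] n 2.0
[578.8  54.5 190. ] [0.043 0.002 0.114] n 3.0
[580.6  58.1 139. ] [0.012 0.002 0.156] n 4.0
```

View pics/scene1.png

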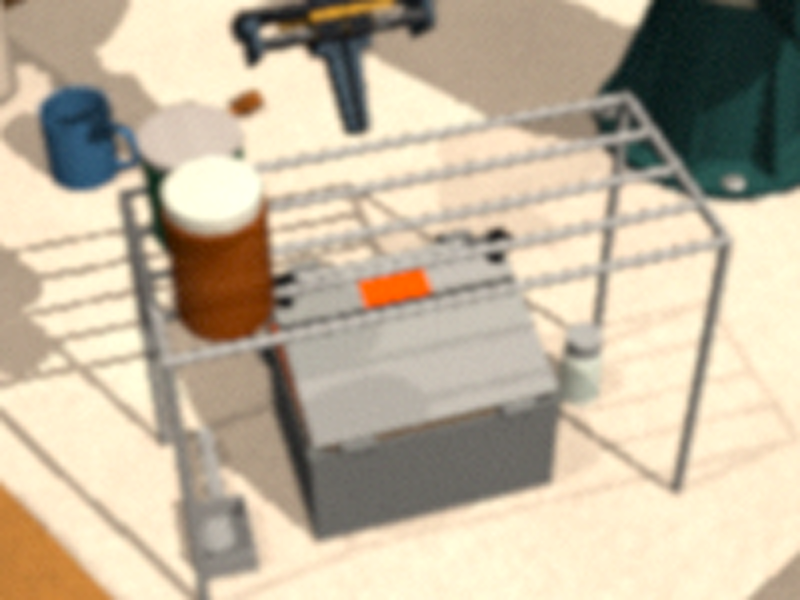

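View pics/top1.png

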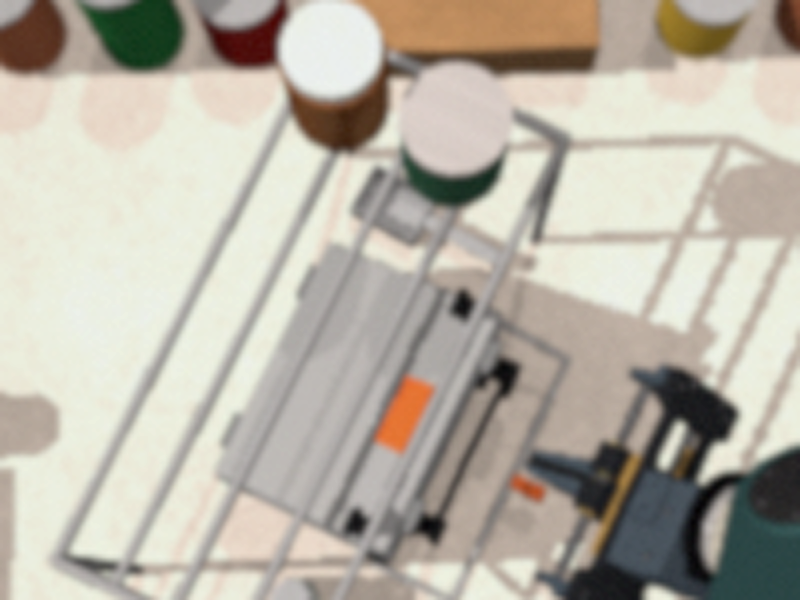

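move_arm:
  motion: [0.01, 0.001, 0.027, 0, 1, 0.018, 0.002, 0.052, 0, 1, 0.03, 0.002, 0.083, 0, 1, 0.042, 0.002, 0.112, 0, 1, 0.042, 0.002, 0.112, 0, 1]

```text
time: 13.4
tcp_pos: [579.6, 51.7, 192.9]
eef_rot: [[0.343, 0.891, 0.299], [0.672, -0.455, 0.584], [0.656, 0.001, -0.755]]
wrist_force: [-0.6, 0.2, 0.3]
grip_width: 0.7
```

```bash
python3 -c "
from wp import *
show([tub(-49,0,175),tub(-48,0,160),tub(-46,0,150),tub(-46,0,139)])
"
```

```text
t 13.4 tcp [579.6  51.7 192.9] tub [-52.1  -2.  192.9] tilt 40.99 az 62.93 ty.z 0.001 F [-0.6  0.2  0.3] w 0.7 q [-14.5  12.3 123.3  56.4  50.3 -27.5]
[579.3  55.4 175. ] [-0.009 -0.002  0.016] n 1.0
[579.7  56.3 160. ] [-0.019 -0.002  0.028] n 1.0
[580.6  58.1 150. ] [-0.024 -0.002  0.036] n 1.0
[580.6  58.1 139. ] [-0.031 -0.002  0.045] n 2.0
```

move_arm:
  motion: [-0.005, -0.002, 0.008, 0, 1, -0.009, -0.002, 0.016, 0, 1, -0.014, -0.002, 0.022, 0, 1, -0.019, -0.002, 0.028, 0, 1, -0.021, -0.002, 0.032, 0, 1, -0.024, -0.002, 0.036, 0, 1, -0.024, -0.002, 0.036, 0, 1]

```text
time: 14.1
tcp_pos: [580.1, 56.0, 149.7]
eef_rot: [[0.344, 0.89, 0.3], [0.672, -0.456, 0.583], [0.656, 0.001, -0.755]]
wrist_force: [-0.4, -1.8, 4.6]
grip_width: 0.9
```

```bash
python3 -c "
from wp import *
show([tub(-46,0,145),tub(-46,0,142),tub(-46,0,139),tub(-46,0,136)])
"
```

```text
t 14.1 tcp [580.1  56.  149.7] tub [-48.2  -0.5 149.7] tilt 40.98 az 62.81 ty.z 0.001 F [-0.4 -1.8  4.6] w 0.9 q [-14.   16.7 124.   60.4  47.3 -32.9]
[580.6  58.1 145. ] [-0.001 -0.     0.005] n 1.0
[580.6  58.1 142. ] [-0.003 -0.     0.007] n 1.0
[580.6  58.1 139. ] [-0.005 -0.     0.009] n 1.0
[580.6  58.1 136. ] [-0.007 -0.     0.012] n 1.0
```

move_arm:
  motion: [-0.001, 0, 0.003, 0, 1, -0.003, 0, 0.006, 0, 1, -0.004, 0, 0.008, 0, 1, -0.005, 0, 0.009, 0, 1, -0.005, 0, 0.009, 0, 1]

```text
time: 14.6
tcp_pos: [581.3, 57.8, 140.2]
eef_rot: [[0.344, 0.89, 0.3], [0.672, -0.456, 0.584], [0.656, 0.001, -0.755]]
wrist_force: [-1.7, -4.5, 10.0]
grip_width: 0.3
```

```bash
python3 -c "
from wp import *
show([tub(-46,0,138),tub(-46,0,137),tub(-46,0,136),tub(-46,0,135)])
"
```

```text
t 14.6 tcp [581.3  57.8 140.2] tub [-46.   -0.7 140.2] tilt 41.01 az 62.78 ty.z 0.001 F [-1.7 -4.5 10. ] w 0.3 q [-13.8  17.8 123.9  61.4  46.6 -34.1]
[580.6  58.1 138. ] [-0.001 -0.001  0.002] n 1.0
[580.6  58.1 137. ] [-0.002 -0.001  0.002] n 1.0
[580.6  58.1 136. ] [-0.003 -0.001  0.003] n 1.0
[580.6  58.1 135. ] [-0.003 -0.001  0.004] n 1.0
```

move_arm:
  motion: [-0.0007, 0, 0.0008, 0, 1, -0.0013, 0, 0.0015, 0, 1, -0.0013, 0, 0.0015, 0, 1]

```text
time: 14.9
tcp_pos: [581.3, 57.8, 138.6]
eef_rot: [[0.343, 0.89, 0.3], [0.672, -0.456, 0.584], [0.656, 0.001, -0.754]]
wrist_force: [-5.6, -6.1, 15.5]
grip_width: 0.7
```

move_arm:
  motion: [-0.0007, 0, 0.0008, 0, 1, -0.0013, 0, 0.0015, 0, 1, -0.0013, 0, 0.0015, 0, 1]

```text
time: 15.2
tcp_pos: [581.4, 57.8, 136.8]
eef_rot: [[0.343, 0.89, 0.3], [0.672, -0.456, 0.584], [0.657, 0.002, -0.754]]
wrist_force: [-8.0, -7.9, 18.4]
grip_width: 0.7
```

```bash
cat > snap.py <<'E'
from wp import *
import sys
k=sys.argv[1]
for n in ('scene','top'):
    p,d=optics.capture(n); np.savez(n+k+'.npz',p=p,d=d)
    x,y=(195,165) if n=='scene' else (190,135)
    cv2.imwrite(f'pics/{n}{k}.png',cv2.convertScaleAbs(cv2.resize(p[y:y+90,x:x+120,::-1],None,fx=6,fy=6,interpolation=cv2.INTER_CUBIC),alpha=1.5))
show([])
# lid plane
W=cloud("scene",np.load(f"scene{k}.npz")["d"]); T=np.dstack(np.split(W,3,-1)); X=(W[...,0]-601.5)*np.cos(np.radians(63))+(W[...,1]-99.1)*np.sin(np.radians(63)); Y=-(W[...,0]-601.5)*np.sin(np.radians(63))+(W[...,1]-99.1)*np.cos(np.radians(63)); Z=W[...,2]
f=np.array([0,132.]) if len(sys.argv)>2 else np.array([-.27,153])
m0=(abs(Y)<95)&(X<70)&(X>-25); m=m0&(abs(Z-np.polyval(f,X))<15)
for i in range(5):
    f=np.polyfit(X[m],Z[m],1); m=m0&(abs(Z-np.polyval(f,X))<6)
print("lid",m.sum(),f,"angle",np.arctan(-f[0]))
E
python3 snap.py 2 1
```

```text
t 15.3 tcp [581.4  57.8 136.8] tub [-46.   -0.8 136.8] tilt 41.04 az 62.77 ty.z 0.002 F [-7.5 -7.7 18.7] w 0.5 q [-13.8  18.1 124.   61.8  46.5 -34.6]
lid 1105 [  0.022 129.203] angle -0.021560246230345116
```

View pics/scene2.png

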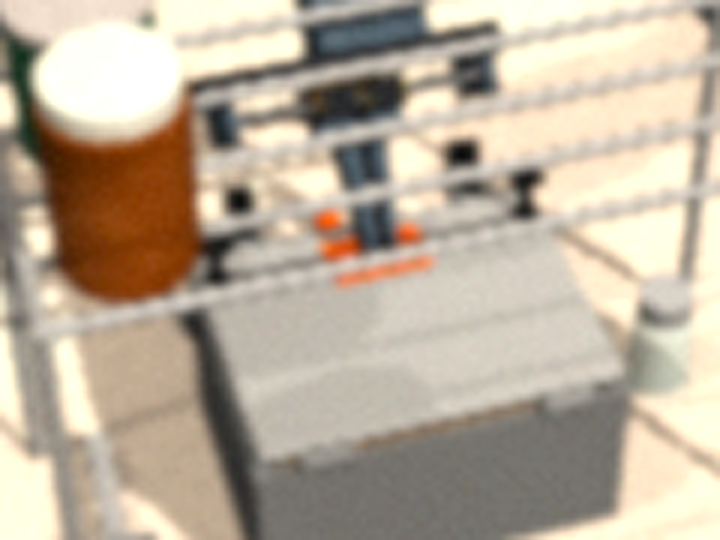

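View pics/top2.png

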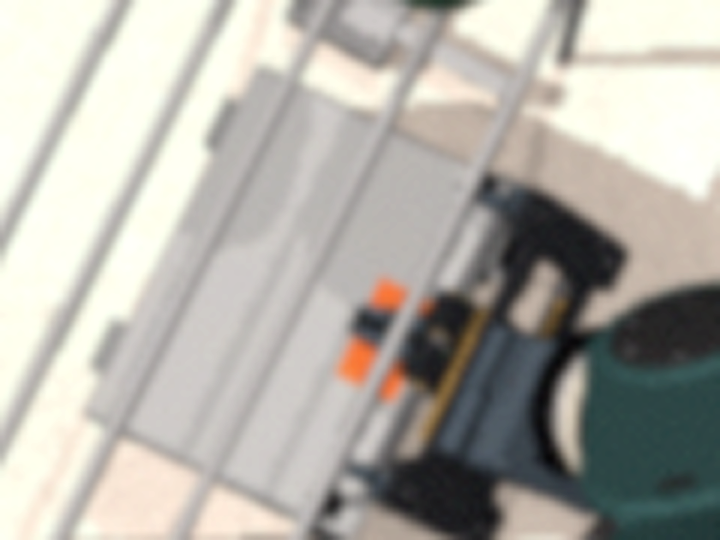

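move_arm:
  motion: [0.003, 0, -0.004, 0, 1, 0.007, 0, -0.01, 0, 1, 0.01, 0, -0.02, 0, 1, 0.01, 0, -0.035, 0, 1, 0.01, 0, -0.05, 0, 1, 0.01, 0, -0.05, 0, 1]

```text
time: 15.9
tcp_pos: [569.5, 34.5, 182.0]
eef_rot: [[0.343, 0.89, 0.301], [0.672, -0.457, 0.583], [0.656, 0.003, -0.755]]
wrist_force: [0.5, -0.6, -0.8]
grip_width: 0.3
```

```bash
python3 snap.py 3 1
```

```text
t 16.0 tcp [569.2  35.4 180.5] tub [-71.4  -0.2 180.5] tilt 40.98 az 62.77 ty.z 0.001 F [-0.7 -0.   0.1] w 0.4 q [-16.6  12.9 124.3  56.7  50.5 -30.2]
lid 1131 [  0.001 131.099] angle -0.0008481360474583312
```

View pics/scene3.png

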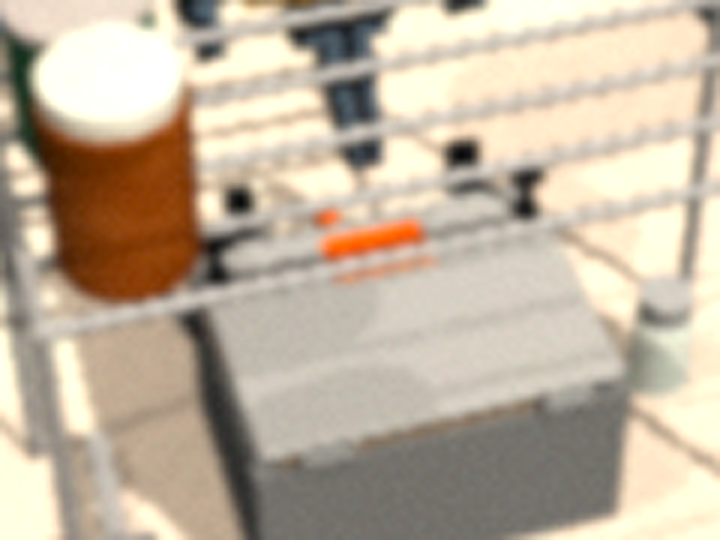

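View pics/top3.png

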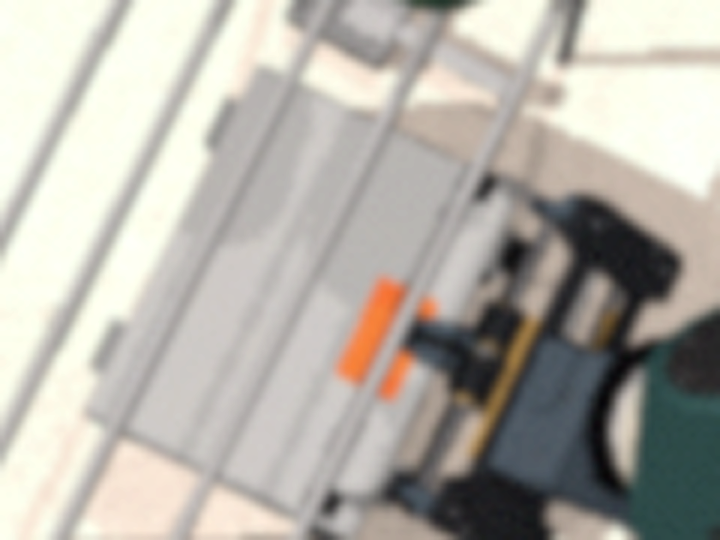

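Run:
```python
from wp import *
# bail disc candidates
for b in (0,.05,.1,.2,.3):
    a=b-1.92; P=tub(-70+102*np.sin(a),0,85+102*np.cos(a)); print(b,P.round(1),totub(P).round(1),proj("top",P)[0],proj("scene",P)[0])
z=np.load("scene3.npz"); W=cloud("scene",z["d"])
for v in range(198,204): print([f"{W[v,u,2]:.0f}" for u in range(245,254)], z["p"][v,245:254,0])
X=W[199:203,248:252].reshape(-1,3); X=X[(X[:,2]>30)&(X[:,2]<110)]; print(len(X),totub(np.median(X,0)))
z=np.load("top0.npz"); W=cloud("top",z["d"]); X=W[203:212,276:290].reshape(-1,3); X=X[(X[:,2]>50)&(X[:,2]<75)]
T=np.array([totub(x) for x in X]); print(len(T),T.min(0),T.max(0),np.median(T,0))
```

```text
0 [526.2 -48.7  50.1] [-165.8   -0.    50.1] [282.86 207.82] [249.111 202.014]
0.05 [525.5 -50.1  54.9] [-167.5    0.    54.9] [283.378 207.918] [248.971 200.853]
0.1 [524.8 -51.3  59.8] [-168.8    0.    59.8] [283.837 207.984] [248.847 199.714]
0.2 [523.9 -53.1  69.8] [-170.9   -0.    69.8] [284.575 208.022] [248.65  197.519]
0.3 [523.5 -54.   80. ] [-171.9    0.    80. ] [285.06  207.929] [248.523 195.446]
['310', '309', '309', '310', '310', '311', '310', '309', '306'] [136 150 158 153 149 145 147 145 140]
['311', '311', '310', '309', '307', '307', '308', '304', '304'] [135 141 140 142 140 141 145 145 149]
['307', '307', '309', '306', '64', '62', '3', '1', '-3'] [125 124 126 137 151 163 156 156 159]
['-2', '2', '57', '63', '62', '58', '-2', '-1', '-1'] [117 115 117 138 162 166 154 145 144]
['3', '1', '49', '62', '130', '131', '130', '132', '131'] [123 122 116 127 141 151 144 137 138]
['131', '131', '133', '130', '129', '134', '133', '133', '130'] [128 131 127 131 139 148 152 156 161]
6 [-160.903   -1.32    62.131]
47 [-175.707   -6.868   53.273] [-139.871   15.103   66.672] [-156.808    0.104   61.392]
```

```bash
python3 -c "
from wp import *
show([tub(-140,0,258),tub(-225,0,150),tub(-207.5,0,97),tub(-161.5,0,44.3)])
"
```

```text
t 16.0 tcp [569.2  35.4 180.5] tub [-71.4  -0.2 180.5] tilt 40.98 az 62.77 ty.z 0.001 F [-0.7 -0.   0.1] w 0.4 q [-16.6  12.9 124.3  56.7  50.5 -30.2]
[537.9 -25.6 258. ] [-0.001  0.    -0.103] n 3.0
[ 499.4 -101.4  150. ] [-0.136  0.    -0.078] n 4.0
[507.3 -85.8  97. ] [-0.158  0.    -0.026] n 4.0
[528.2 -44.8  44.3] [-0.157 -0.     0.044] n 4.0
```

move_arm:
  motion: [0, 0, -0.045, 0, 1, -0.002, 0, -0.09, 0, 1, -0.03, 0, -0.103, 0, -1, -0.07, 0, -0.095, 0, -1, -0.115, 0, -0.085, 0, -1, -0.15, 0, -0.06, 0, -1, -0.158, 0, -0.03, 0, -1, -0.158, 0, -0.026, 0, -1]

```text
time: 16.8
tcp_pos: [505.4, -84.1, 93.1]
eef_rot: [[0.347, 0.89, 0.295], [0.67, -0.456, 0.586], [0.656, -0.006, -0.755]]
wrist_force: [0.7, 1.1, 0.9]
grip_width: 45.5
```

```bash
python3 -c "
from wp import *
show([tub(-207.5,0,97),tub(-161.5,0,44.3)])
for n in ('scene','top'):
    p,d=optics.capture(n); np.savez(n+'4.npz',p=p,d=d)
    x,y=(195,145) if n=='scene' else (210,145)
    cv2.imwrite(f'pics/{n}4.png',cv2.convertScaleAbs(cv2.resize(p[y:y+90,x:x+120,::-1],None,fx=6,fy=6,interpolation=cv2.INTER_CUBIC),alpha=1.5))
"
```

```text
t 16.8 tcp [505.4 -84.1  93.1] tub [-206.9    2.5   93.1] tilt 40.99 az 63.25 ty.z -0.006 F [0.7 1.1 0.9] w 45.5 q [-32.3  21.7 126.2  55.2  52.7 -47.9]
[507.3 -85.8  97. ] [ 0.002  0.002 -0.003] n 1.0
[528.2 -44.8  44.3] [0.002 0.003 0.067] n 2.0
```

View pics/scene4.png

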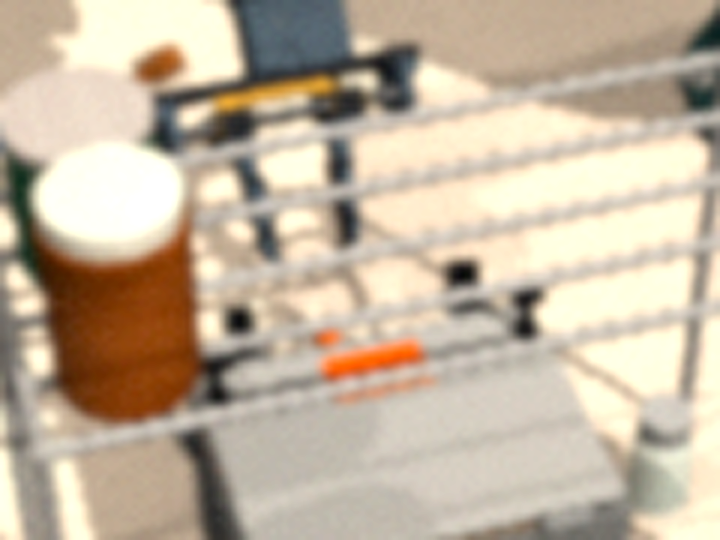

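View pics/top4.png

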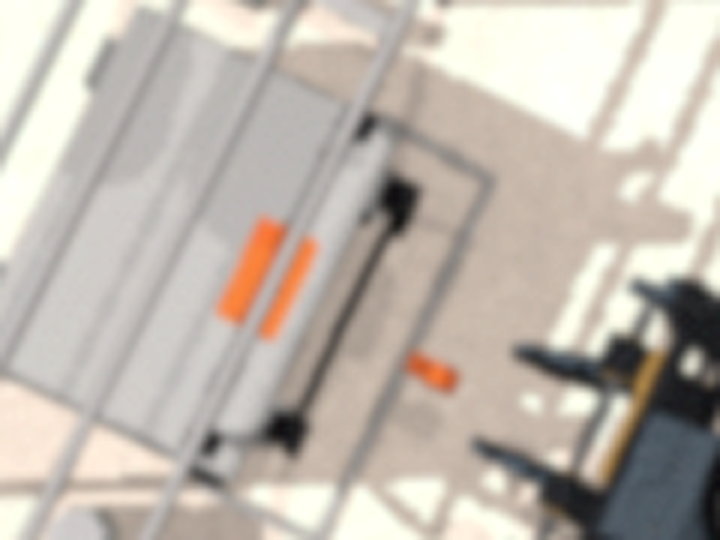

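move_arm:
  motion: [0, 0, 0, 0, -1, 0, 0, 0, 0, -1, 0, 0, 0.02, 0, -1, 0, 0, 0.035, 0, -1]

```text
time: 17.3
tcp_pos: [518.3, -65.1, 70.4]
eef_rot: [[0.343, 0.89, 0.301], [0.673, -0.456, 0.583], [0.656, 0.003, -0.755]]
wrist_force: [-0.2, 0.1, 0.1]
grip_width: 85.4
```

```bash
python3 -c "
from wp import *
show([tub(-161.5,0,44.3)])
"
```

```text
t 17.3 tcp [518.3 -65.1  70.4] tub [-184.1   -0.5   70.4] tilt 40.97 az 62.71 ty.z 0.003 F [-0.2  0.1  0.1] w 85.4 q [-29.6  24.5 126.   58.9  49.9 -50.2]
[528.2 -44.8  44.3] [-0.    -0.001  0.035] n 1.0
```

move_arm:
  motion: [0, 0, 0.018, 0, -1, 0, 0, 0.034, 0, -1, 0, 0, 0.034, 0, -1]

```text
time: 17.6
tcp_pos: [527.4, -44.0, 43.3]
eef_rot: [[0.344, 0.891, 0.297], [0.672, -0.454, 0.585], [0.656, -0.001, -0.755]]
wrist_force: [-0.5, -0.2, 0.8]
grip_width: 91.1
```

```bash
python3 -c "
from wp import *
show([tub(-161.5,0,44.3)])
for n in ('scene','top'):
    p,d=optics.capture(n); np.savez(n+'5.npz',p=p,d=d)
    x,y=(215,165) if n=='scene' else (240,165)
    cv2.imwrite(f'pics/{n}5.png',cv2.convertScaleAbs(cv2.resize(p[y:y+60,x:x+80,::-1],None,fx=9,fy=9,interpolation=cv2.INTER_CUBIC),alpha=1.8))
"
```

```text
t 17.6 tcp [527.4 -44.   43.3] tub [-161.2    1.1   43.3] tilt 40.97 az 63.05 ty.z -0.001 F [-0.5 -0.2  0.8] w 91.1 q [-26.9  27.9 125.6  62.8  47.5 -52.6]
[528.2 -44.8  44.3] [ 0.     0.001 -0.001] n 1.0
```

View pics/top5.png

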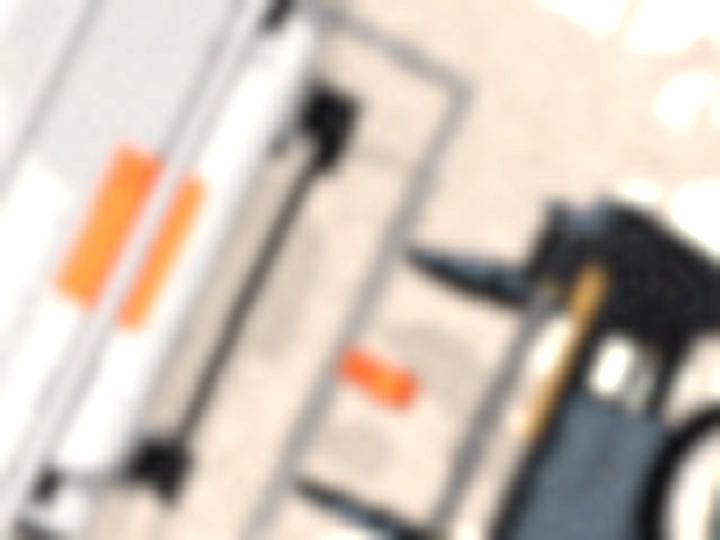

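View pics/scene5.png

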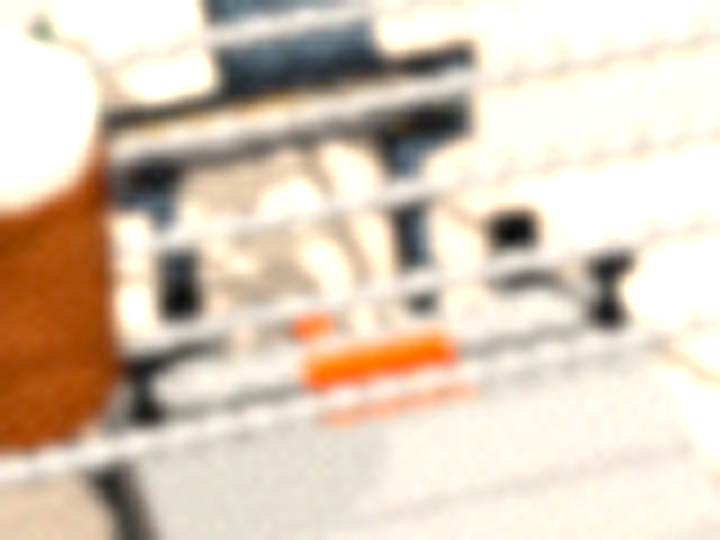

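move_arm:
  motion: [0, 0, 0, 0, 1, 0, 0, 0, 0, 1, 0, 0, 0, 0, 1, 0, 0, 0, 0, 1, 0, 0, 0, 0, 1, 0, 0, 0, 0, 1]

```text
time: 18.3
tcp_pos: [527.7, -45.3, 44.1]
eef_rot: [[0.344, 0.89, 0.299], [0.672, -0.456, 0.583], [0.656, 0.0, -0.755]]
wrist_force: [-0.3, -0.3, -0.4]
grip_width: 46.1
```

Run:
```python
from wp import *
o=readout.get_obs(); a=totub(o["tcp_pos"]); print(a,o["grip_width"],o["wrist_force"])
```

```text
[-162.171    0.246   44.136] 46.09829996910634 [-0.294 -0.269 -0.39 ]
```

move_arm:
  motion: [0, 0, 0, 0, 1, 0, 0, 0, 0, 1, 0, 0, 0, 0, 1, 0, 0, 0, 0, 1, 0, 0, 0, 0, 1, 0, 0, 0, 0, 1]

```text
time: 18.9
tcp_pos: [527.9, -45.4, 44.2]
eef_rot: [[0.344, 0.89, 0.299], [0.672, -0.456, 0.583], [0.656, 0.001, -0.755]]
wrist_force: [3.4, -0.2, -1.3]
grip_width: 13.5
```

```bash
cat > arc.py <<'E'
from wp import *
def disc(b): a=b-1.92; return np.array([-70+102*np.sin(a),0,85+102*np.cos(a)])
def arc(b0,bs):
    R=readout.get_obs()["eef_rot"]
    for b in bs: print("%.2f"%b, R.T@(tub(*disc(b))-tub(*disc(b0)))/1000)
E
python3 - <<'E'
from arc import *
arc(0.02,[.12,.22,.32,.42,.52,.62,.72,.82,.92,1.02,1.12,1.22,1.32,1.42])
E
```

```text
0.12 [ 0.004  0.    -0.009]
0.22 [ 0.01   0.    -0.018]
0.32 [ 0.016  0.    -0.026]
0.42 [ 0.022  0.    -0.034]
0.52 [ 0.03   0.    -0.041]
0.62 [ 0.038  0.    -0.047]
0.72 [ 0.047  0.    -0.052]
0.82 [ 0.056  0.    -0.056]
0.92 [ 0.066  0.    -0.06 ]
1.02 [ 0.076  0.    -0.062]
1.12 [ 0.086  0.    -0.063]
1.22 [ 0.096  0.    -0.064]
1.32 [ 0.106 -0.    -0.063]
1.42 [ 0.116 -0.    -0.061]
```

move_arm:
  motion: [0.002, 0, -0.005, 0, 1, 0.004, 0, -0.009, 0, 1, 0.01, 0, -0.018, 0, 1, 0.016, 0, -0.026, 0, 1, 0.022, 0, -0.034, 0, 1, 0.03, 0, -0.041, 0, 1, 0.038, 0, -0.047, 0, 1, 0.047, 0, -0.052, 0, 1]

```text
time: 19.7
tcp_pos: [528.4, -44.3, 114.9]
eef_rot: [[0.344, 0.89, 0.299], [0.673, -0.456, 0.583], [0.655, 0.001, -0.756]]
wrist_force: [3.2, -3.0, -4.4]
grip_width: 13.5
```

Run:
```python
from arc import *
arc(0.72,[.82,.92,1.02,1.12,1.22,1.32,1.42,1.52,1.62,1.72,1.82,1.92])
show([])
p,d=optics.capture('scene'); np.savez('scene6.npz',p=p,d=d)
x,y=(205,135)
cv2.imwrite(f'pics/scene6.png',cv2.convertScaleAbs(cv2.resize(p[y:y+90,x:x+120,::-1],None,fx=6,fy=6,interpolation=cv2.INTER_CUBIC),alpha=1.5))
```

```text
0.82 [ 0.009  0.    -0.004]
0.92 [ 0.019 -0.    -0.008]
1.02 [ 0.029 -0.    -0.01 ]
1.12 [ 0.039 -0.    -0.011]
1.22 [ 0.049 -0.    -0.012]
1.32 [ 0.059 -0.    -0.011]
1.42 [ 0.069 -0.    -0.009]
1.52 [ 0.079 -0.    -0.007]
1.62 [ 0.089 -0.    -0.003]
1.72 [ 0.098 -0.     0.001]
1.82 [ 0.106 -0.     0.007]
1.92 [ 0.114 -0.     0.013]
t 19.7 tcp [528.4 -44.3 114.9] tub [-160.9    0.   114.9] tilt 40.93 az 62.80 ty.z 0.001 F [ 3.2 -3.  -4.4] w 13.5 q [-26.9  19.2 126.2  56.9  51.4 -43.4]
```

View pics/scene6.png

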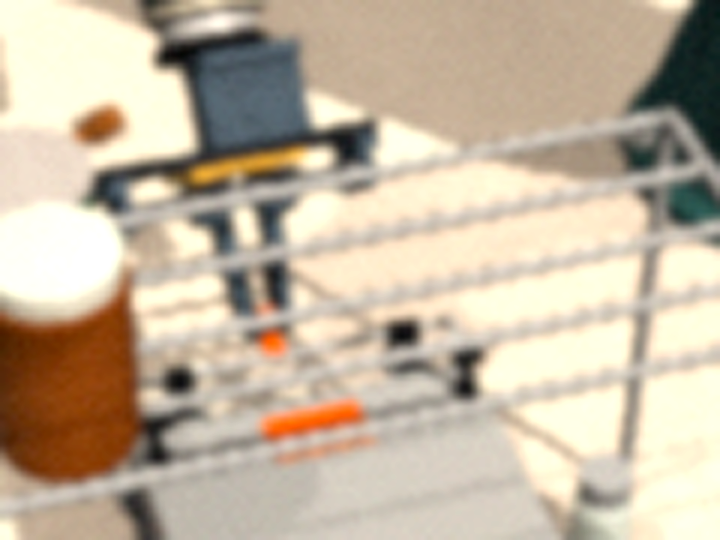

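move_arm:
  motion: [0.009, 0, -0.004, 0, 1, 0.019, 0, -0.008, 0, 1, 0.029, 0, -0.01, 0, 1, 0.039, 0, -0.011, 0, 1, 0.049, 0, -0.012, 0, 1, 0.059, 0, -0.011, 0, 1, 0.069, 0, -0.009, 0, 1, 0.079, 0, -0.007, 0, 1]

```text
time: 20.55
tcp_pos: [553.7, 5.0, 171.9]
eef_rot: [[0.344, 0.89, 0.3], [0.673, -0.456, 0.583], [0.655, 0.001, -0.755]]
wrist_force: [3.2, -4.6, -2.0]
grip_width: 13.8
```

Run:
```python
from arc import *
arc(1.52,[1.62,1.72,1.82,1.92,1.96,2.0,2.05,2.1,2.15,2.18,2.2,2.23])
show([])
```

```text
1.62 [ 0.01  -0.     0.004]
1.72 [ 0.019 -0.     0.008]
1.82 [ 0.027 -0.     0.014]
1.92 [ 0.035 -0.     0.02 ]
1.96 [ 0.038 -0.     0.023]
2.00 [ 0.041 -0.     0.026]
2.05 [ 0.045 -0.     0.029]
2.10 [ 0.048 -0.     0.033]
2.15 [ 0.051 -0.     0.037]
2.18 [ 0.053 -0.     0.04 ]
2.20 [ 0.054 -0.     0.041]
2.23 [ 0.056 -0.     0.044]
t 20.6 tcp [553.7   5.  171.9] tub [-105.6   -0.1  171.9] tilt 40.95 az 62.80 ty.z 0.001 F [ 3.2 -4.6 -2. ] w 13.8 q [-20.5  13.3 125.1  55.7  52.  -33.3]
```

move_arm:
  motion: [0.01, 0, 0.004, 0, 1, 0.019, 0, 0.008, 0, 1, 0.027, 0, 0.014, 0, 1, 0.035, 0, 0.02, 0, 1, 0.038, 0, 0.023, 0, 1, 0.041, 0, 0.026, 0, 1, 0.045, 0, 0.029, 0, 1, 0.048, 0, 0.033, 0, 1]

```text
time: 21.35
tcp_pos: [580.2, 56.7, 178.8]
eef_rot: [[0.343, 0.89, 0.3], [0.672, -0.456, 0.584], [0.656, 0.001, -0.754]]
wrist_force: [0.0, -4.0, 11.6]
grip_width: 13.1
```

Run:
```python
from arc import *
arc(2.1,[2.12,2.15,2.18,2.2,2.23,2.26])
show([])
```

```text
2.12 [ 0.001 -0.     0.002]
2.15 [ 0.003 -0.     0.004]
2.18 [ 0.005 -0.     0.007]
2.20 [ 0.006 -0.     0.008]
2.23 [ 0.008 -0.     0.011]
2.26 [ 0.009 -0.     0.014]
t 21.4 tcp [580.2  56.7 178.8] tub [-47.4  -0.3 178.8] tilt 41.02 az 62.82 ty.z 0.001 F [ 0.  -4.  11.6] w 13.1 q [-14.   13.6 123.7  57.9  49.  -29.1]
```

move_arm:
  motion: [0.002, 0, 0.003, 0, 1, 0.004, 0, 0.005, 0, 1, 0.005, 0, 0.007, 0, 1, 0.006, 0, 0.008, 0, 1, 0.007, 0, 0.01, 0, 1, 0.007, 0, 0.01, 0, 1]

```text
time: 21.95
tcp_pos: [585.7, 67.4, 175.9]
eef_rot: [[0.343, 0.89, 0.3], [0.672, -0.455, 0.584], [0.657, 0.001, -0.754]]
wrist_force: [2.6, -0.5, 7.3]
grip_width: 13.5
```

```bash
python3 snap.py 7 1
```

```text
t 22.1 tcp [585.7  67.3 175.9] tub [-35.5  -0.3 175.9] tilt 41.06 az 62.84 ty.z 0.001 F [ 2.8 -0.7  7.8] w 13.8 q [-12.7  14.2 123.3  58.6  48.2 -28.7]
lid 1131 [ -0.006 131.27 ] angle 0.006248784919732068
```

View pics/scene7.png

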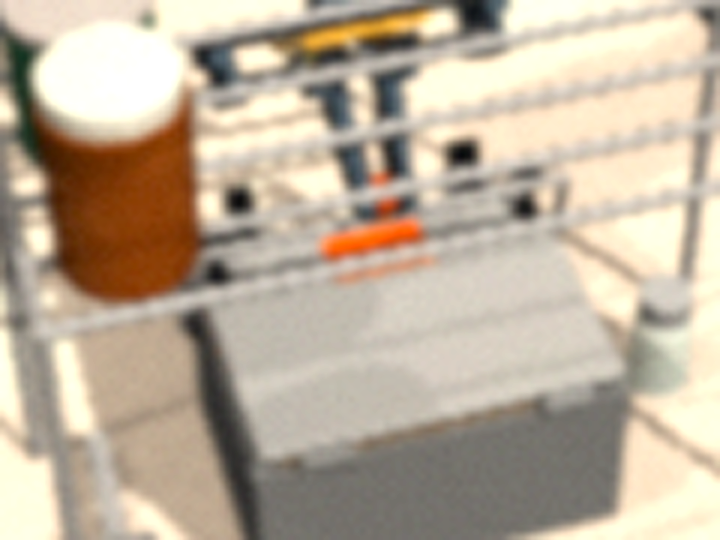

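View pics/top7.png

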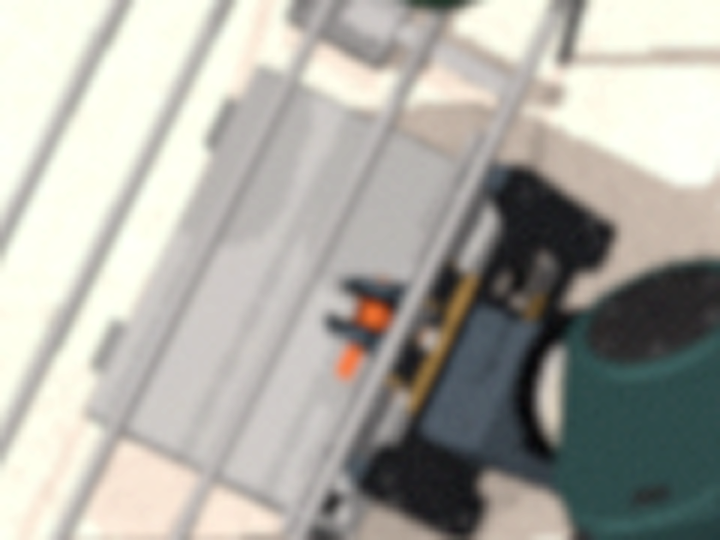

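move_arm:
  motion: [0, 0, 0, 0, 0, 0, 0, 0, 0, 0, 0, 0, 0, 0, 0, 0, 0, 0, 0, 0, 0, 0, 0, 0, 0, 0, 0, 0, 0, 0]

```text
time: 22.65
tcp_pos: [585.1, 67.2, 174.8]
eef_rot: [[0.344, 0.89, 0.299], [0.672, -0.456, 0.584], [0.656, 0.0, -0.755]]
wrist_force: [-0.3, 0.6, 0.8]
grip_width: 45.3
```

```bash
python3 snap.py 8 1
```

```text
t 22.8 tcp [585.1  67.1 174.8] tub [-35.9   0.1 174.8] tilt 40.97 az 62.88 ty.z 0.000 F [0.2 0.9 1.5] w 45.7 q [-12.7  14.3 123.4  58.6  48.1 -28.7]
lid 1137 [ -0.005 131.21 ] angle 0.00500571413442027
```

View pics/top8.png

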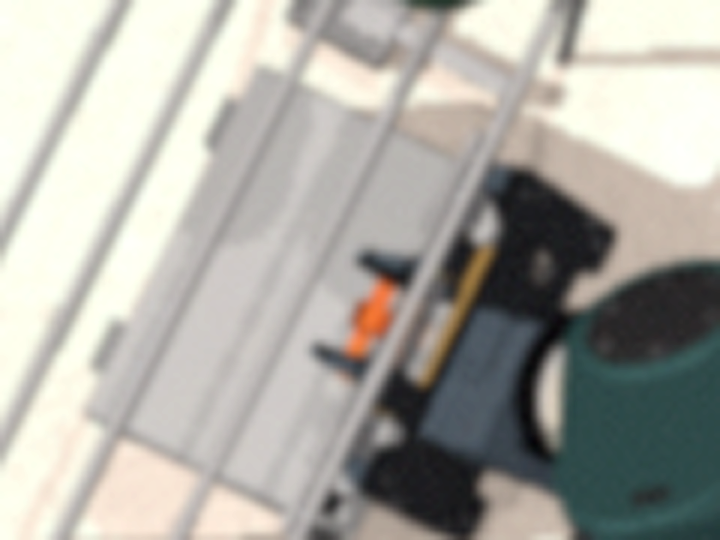

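move_arm:
  motion: [0, 0, -0.01, 0, 0, 0, 0, -0.025, 0, 0, 0, 0, -0.05, 0, 0, 0, 0, -0.09, 0, 0, 0, 0, -0.13, 0, 0, 0, 0, -0.17, 0, 0, 0, 0, -0.2, 0, 0, 0, 0, -0.2, 0, 0]

```text
time: 23.55
tcp_pos: [525.4, -52.4, 329.8]
eef_rot: [[0.343, 0.889, 0.304], [0.673, -0.458, 0.58], [0.655, 0.006, -0.756]]
wrist_force: [0.5, -0.9, -0.2]
grip_width: 45.7
```

```bash
python3 snap.py 9 1
python3 - <<'E'
from arc import *
z=np.load("top9.npz"); W=cloud("top",z["d"]); p=z["p"].astype(int)
for b in (1.92,2.05,2.1,2.14,2.18,2.22): 
    P=tub(*disc(b)); a=b-1.92
    L=[tub(-70+78*np.sin(a),y,85+78*np.cos(a)) for y in (-117,117)]
    print(b,P.round(0),"disc top/scene",proj("top",P)[0],proj("scene",P)[0],"bar ends top",proj("top",np.array(L)).round(1).tolist(),"scene",proj("scene",np.array(L)).round(1).tolist())
for n in ("top","scene"):
    z=np.load(n+"9.npz"); W=cloud(n,z["d"]); p=z["p"].astype(int)
    X=W.reshape(-1,3); T=np.array([totub(x) for x in X]); c=p.reshape(-1,3)
    m=(abs(T[:,1])<12)&(T[:,2]>160)&(T[:,2]<215)&(abs(T[:,0]+45)<45)&(c[:,0]>c[:,2]+50)
    print(n,m.sum(),T[m].min(0) if m.any() else 0,T[m].max(0) if m.any() else 0,np.median(T[m],0) if m.any() else 0)
E
```

```text
t 23.6 tcp [525.  -50.4 326.6] tub [-168.     0.3  326.6] tilt 40.94 az 62.70 ty.z 0.002 F [-0.4  0.1 -0.3] w 45.8 q [-27.7  -1.2 121.4  45.   67.9 -21.2]
lid 1134 [ -0.005 131.181] angle 0.0046889016849380035
1.92 [570.  37. 187.] disc top/scene [258.284 191.479] [255.97  191.953] bar ends top [[273.8, 160.1], [242.4, 225.3]] scene [[223.8, 203.9], [287.0, 190.3]]
2.05 [576.  49. 186.] disc top/scene [254.502 189.716] [257.085 194.585] bar ends top [[271.0, 158.8], [239.6, 224.0]] scene [[224.5, 205.9], [288.0, 192.2]]
2.1 [578.  53. 185.] disc top/scene [253.064 189.064] [257.515 195.695] bar ends top [[269.9, 158.3], [238.5, 223.4]] scene [[224.8, 206.8], [288.4, 193.1]]
2.14 [580.  57. 185.] disc top/scene [251.926 188.554] [257.858 196.619] bar ends top [[269.0, 158.0], [237.6, 223.0]] scene [[225.0, 207.5], [288.7, 193.7]]
2.18 [582.  60. 184.] disc top/scene [250.801 188.057] [258.199 197.573] bar ends top [[268.2, 157.6], [236.8, 222.6]] scene [[225.2, 208.3], [289.0, 194.4]]
2.22 [583.  64. 182.] disc top/scene [249.691 187.572] [258.537 198.555] bar ends top [[267.3, 157.3], [236.0, 222.2]] scene [[225.4, 209.1], [289.3, 195.2]]
top 26 [-54.73   -7.808 186.245] [-37.622   5.657 199.2  ] [-46.389  -0.538 193.893]
scene 21 [-51.096  -6.705 162.888] [-33.277   8.764 198.123] [-45.943   0.013 184.974]
```

View pics/top9.png

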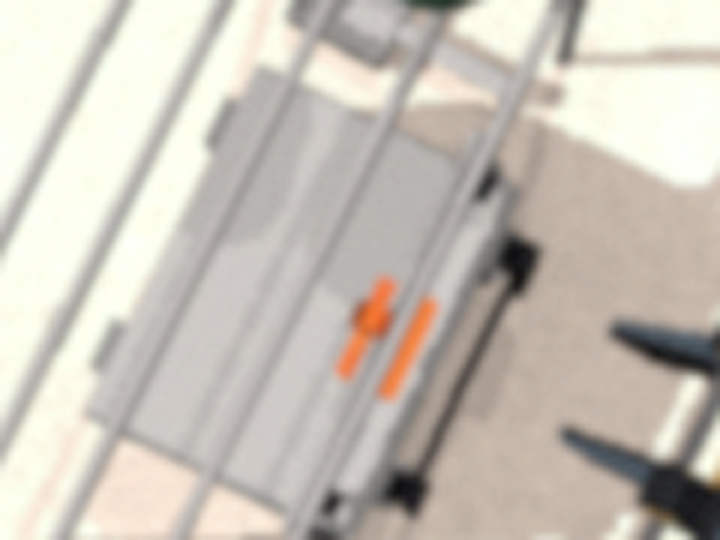

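View pics/scene9.png

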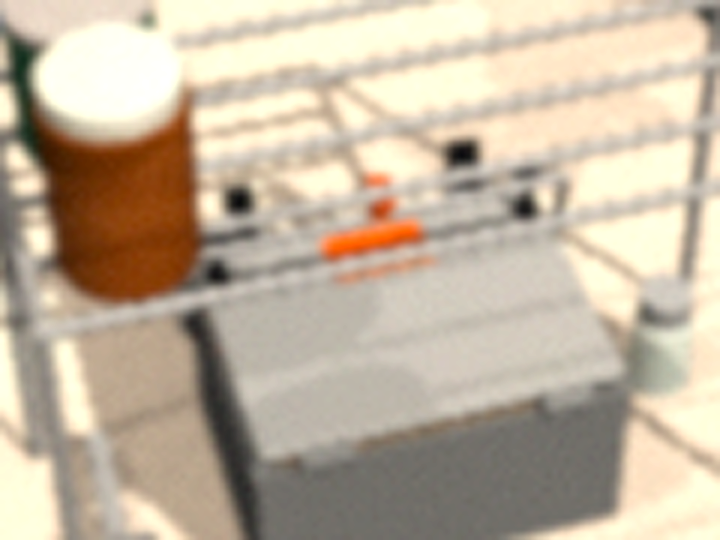

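Run:
```python
from arc import *
for k in "789":
  for n in ("top","scene"):
    z=np.load(n+k+".npz"); W=cloud(n,z["d"]); p=z["p"].astype(int)
    X=W.reshape(-1,3); T=np.array([totub(x) for x in X]); c=p.reshape(-1,3)
    m=(abs(T[:,1])<8)&(T[:,2]>160)&(T[:,2]<210)&(abs(T[:,0]+45)<35)&(c[:,0]>c[:,2]+50)
    q=np.argwhere(m.reshape(384,512)).mean(0)[::-1]
    print(k,n,m.sum(),T[m].min(0),T[m].max(0),np.median(T[m],0),q)
  for n,(x,y) in {"top":(225,160),"scene":(235,175)}.items():
    p=np.load(n+k+".npz")["p"]; cv2.imwrite(f"pics/z{n}{k}.png",cv2.convertScaleAbs(cv2.resize(p[y:y+45,x:x+45,::-1],None,fx=8,fy=8,interpolation=cv2.INTER_CUBIC),alpha=1.6))
cv2.imwrite("pics/zz.png",np.vstack([np.hstack([cv2.imread(f"pics/z{n}{k}.png")[:300,:260] for k in "789"]) for n in ("top","scene")])[:600])
```

```text
7 top 18 [-53.426  -7.666 191.68 ] [-37.873   2.203 197.034] [-45.931  -3.383 194.134] [251.778 187.056]
7 scene 16 [-49.077  -3.919 162.995] [-32.388   6.53  197.782] [-43.04    0.802 187.092] [258.562 197.812]
8 top 26 [-54.428  -7.452 185.201] [-37.836   5.6   199.461] [-46.474  -0.534 193.497] [251.5   187.808]
8 scene 21 [-54.085  -7.636 162.962] [-34.869   7.829 197.968] [-44.78    0.134 185.172] [258.095 197.81 ]
9 top 26 [-54.73   -7.808 186.245] [-37.622   5.657 199.2  ] [-46.389  -0.538 193.893] [251.538 187.808]
9 scene 20 [-51.096  -6.705 162.888] [-33.277   4.855 198.123] [-44.208  -0.658 186.191] [258.  197.7]
```

View pics/zz.png

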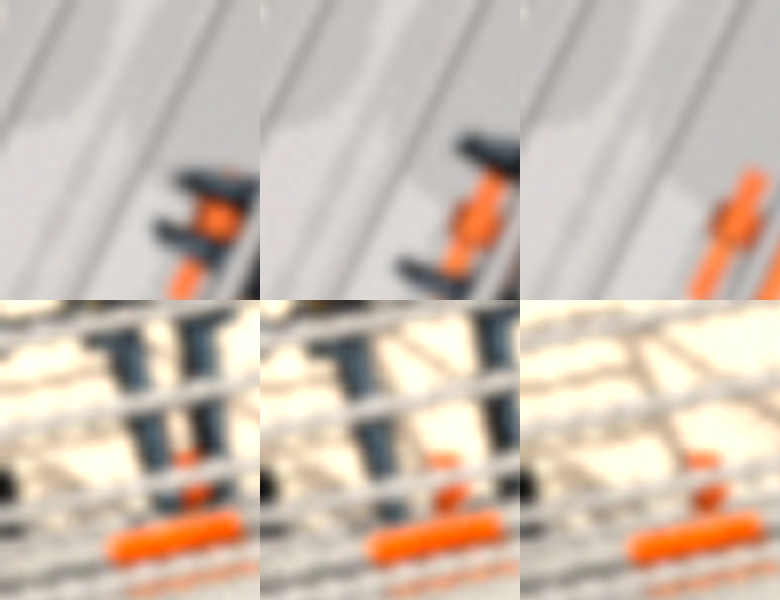

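Run:
```python
import numpy as np,cv2
for n in("scene","top"):
    a=np.load(n+"0.npz")["p"];b=np.load(n+"9.npz")["p"]
    for nm,r in ({"shaker/scoop/mug region":(150,130,60,170)} if 0 else ({"mug":(165,150,30,30),"salt":(295,205,25,30),"scoop":(200,235,25,45),"jam":(340,285,35,40),"silic":(370,255,45,40)} if n=="scene" else {"mug":(378,172,40,34),"dipper":(370,208,25,50),"scoop":(235,125,50,30),"silic":(100,228,45,45)})).items():
        x,y,w,h=r; print(n,nm,cv2.absdiff(cv2.GaussianBlur(a,(3,3),0),cv2.GaussianBlur(b,(3,3),0))[y:y+h,x:x+w].mean().round(1))
from bench import ticket
print(ticket.finish_job())
```

```text
scene mug 11.2
scene salt 3.2
scene scoop 2.4
scene jam 2.0
scene silic 1.8
top mug 12.3
top dipper 88.0
top scoop 11.9
top silic 9.5
the job is handed in; nothing more can be done
None
```

I pushed the lid shut with closed fingers, and the clip caught it. I then pinched the bail's disc, swung it up and over past the hooks, let go, backed off and handed in at about 23.6 s. No verdict was reported, so this rests on my own checks.

Moves can only turn the tool about its own axis. To get the tilt of about 41 degrees I pushed the arm past its full reach at the left, where it gave way in tilt a little per move. I then brought it back to the tub's front and kept that tilt.

**Last checks**
- **Lid:** its plane in the depth image read about -0.001 rad after the press and 0.005 rad with everything released. The press peaked at about 20 N. I judged the clip caught because the lid stayed down once the push came off; I could not measure the clip itself.
- **Bail:** the two readings disagree. Tool position while gripping it gave 2.22 rad; the camera's view of the disc gave about 2.15 rad. Both are above 2.12, but the lower one leaves little margin. Resistance from the hooks dropped away as it passed them, and the disc stayed put when released.
- **Robot:** the wrist force was about zero after I backed off, with the fingers clear of everything.
- **Other things on the shelf:** before and after pictures are nearly unchanged where they were compared, for the salt shaker, scoop, jam jar and silicone lid. The mug's area changed slightly, perhaps from shadow. The honey dipper's area in the top picture changed a lot. I think the arm was covering it, but I did not confirm that, so the dipper is unchecked.

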